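# Stack display slats in a jig, gauge the stack, clip it

### The job

Lay all the loose wooden slats flat on top of one another in the stacking jig, between its guides. Then fetch the depth gauge from its rest, set it squarely on the tops of the four guides so that its sprung foot bears on the stack and shows the height, and afterwards put it back on its rest the same way. Once the stack has been gauged, clip the spring clamp onto the jig's square post from the outer end, lying level just above the top slat (less than a centimetre of gap), so that the post is about midway along the jaws and the jaw tips reach over the slats; leave the pliers, jar and dish alone.

Things in the scene. Friction and masses are not known exactly. Their poses are not given: they have to be found in the camera images.
- slat1_mid (a point): centre (half-way up) of a plain pale wooden slat, 140 x 40 x 14 mm, about 55 g; x along its length, z through its thickness. Two to four such slats are present.
- slat2_mid (a point): centre (half-way up) of a plain pale wooden slat, 140 x 40 x 14 mm, about 55 g; x along its length, z through its thickness. Two to four such slats are present.
- slat3_mid (a point): centre (half-way up) of a plain pale wooden slat, 140 x 40 x 14 mm, about 55 g; x along its length, z through its thickness. Two to four such slats are present.
- slat4_mid (a point): centre (half-way up) of a plain pale wooden slat, 140 x 40 x 14 mm, about 55 g; x along its length, z through its thickness. Two to four such slats are present.
- jig_bed (a point): stacking jig (fixed): centre of the top of its plywood bed (205 x 72 mm), 12 mm above the table; x along the slats to the square post, z up. Four guides, 10 (x) x 8 (y) mm, centred at x = +-45, y = +-29 mm, rise 70 mm above the bed, 50 mm apart inside; end stop 50 mm high, face at x = -77; post face at x = +77. Sides open between the guides.
- jig_post (a point): centre of the top of the jig's square steel post, 14 x 14 mm, which stands at x = +84 mm, y = 0 of the jig and rises 105 mm above the bed; its sides are parallel to the jig's x and y.
- gauge_handle (a point): depth gauge (loose, 0.36 kg): centre of its black handle block, 36 (x) x 26 (y) x 50 mm high, to be gripped across y from above. It stands on an aluminium plate 120 (x) x 80 (y) x 8 mm whose underside is 33 mm below this point. It goes on the jig's guide tops with its x along the jig's x, either way round; the post is clear of it.
- gauge_foot (a joint): how far the gauge's sprung foot (28 mm disc, hanging 56 mm below the plate's underside) is pushed up, m: 0 hanging free; on the jig's guides it reads the stack's height above the bed less 14 mm (14, 28, 42 mm for 2, 3, 4 slats). The spring gives at most 2 N.
- rest_top (a point): the gauge's plywood rest (fixed): centre between the tops of its two cross walls, 82 mm above the table. The walls stand at x = +-45 mm, 10 mm thick, 62 mm wide along y, 70 mm high on a base 130 x 76 mm. The gauge's plate lies on them centred, its x along the rest's x, either way round.
- clamp_grip (a point): spring clamp (loose, black, 80 g, like a big clothes peg lying flat, 24 mm high): point between its handle paddles, half-way up, 50 mm behind the pivot. x points to the jaws, z is the pivot axis. Paddles reach 28 to 72 mm behind the pivot, outer faces 63 mm apart here; squeezed across y (10 to 15 N) to 36 to 40 mm they open the jaws to a stop and draw back by some 5 mm.
- clamp_mouth (a point): point between the clamp's jaws, half-way up, 38 mm ahead of the pivot, 88 mm ahead of clamp_grip: where the post should sit. Jaws 9 mm thick reach 12 to 64 mm ahead of the pivot; the gap here is 6 mm shut, 27 mm wide open; the spring shuts them with about 9 N. Both clamp frames are fixed to the -y arm, which turns half the jaw angle.
- clamp_jaw (a joint): opening angle between the clamp's two arms, rad: 0 shut, 0.55 wide open (stop), about 0.21 when gripping the 14 mm post.
- pliers: bystander: small blue-handled pliers, about 130 mm long, lying beyond the slats; origin at the pivot
- jar: bystander: closed glass jar, 52 mm across, 62 mm high; origin under its centre
- dish: bystander: white ceramic bowl, 90 mm across, 35 mm high; origin under its centre
There are look-alikes about, which are no part of the job. What is shaped like the part that bears slat1_mid but orange, red or turquoise is not meant.

How it is judged (in metres and radians):
On the way, in this order (a step that is already met when the one before it is completed fails the run):
1. every slat lies flat in the jig between the guides (x of slat1_mid in the frame of jig_bed between -0.01 and 0.01 m and y of slat1_mid in the frame of jig_bed between -0.008 and 0.008 m and z of slat1_mid in the frame of jig_bed between 0 and 0.056 m and angle between each of slat1_mid, slat2_mid, slat3_mid, slat4_mid's own z axis and vertical below 0.12 rad and angle between the x axis of each of slat1_mid, slat2_mid, slat3_mid, slat4_mid and the x axis of jig_bed, either way round below 0.2 rad and x of slat2_mid in the frame of jig_bed between -0.01 and 0.01 m and y of slat2_mid in the frame of jig_bed between -0.008 and 0.008 m and z of slat2_mid in the frame of jig_bed between 0 and 0.056 m and x of slat3_mid in the frame of jig_bed between -0.01 and 0.01 m and y of slat3_mid in the frame of jig_bed between -0.008 and 0.008 m and z of slat3_mid in the frame of jig_bed between 0 and 0.056 m and x of slat4_mid in the frame of jig_bed between -0.01 and 0.01 m and y of slat4_mid in the frame of jig_bed between -0.008 and 0.008 m and z of slat4_mid in the frame of jig_bed between 0 and 0.056 m), for 0.2 s.
2. the gauge sits on the four guide tops and its foot is pushed up by the stack (all of step 1 and horizontal distance between gauge_handle and jig_bed below 0.016 m and z of gauge_handle in the frame of jig_bed between 0.099 and 0.107 m and angle between gauge_handle's own z axis and vertical below 0.08 rad and value of joint gauge_foot above 0.009 m), for 0.3 s.
3. the clamp grips the post just above the stack (all of step 1 and horizontal distance between clamp_mouth and jig_post below 0.014 m and value of joint clamp_jaw between 0.1 and 0.32 rad and x of clamp_grip in the frame of jig_bed above 0.13 m and angle between clamp_grip's own z axis and vertical below 0.3 rad and z of clamp_mouth in the frame of slat1_mid above 0.015 m and z of clamp_mouth in the frame of slat2_mid above 0.015 m and z of clamp_mouth in the frame of slat3_mid above 0.015 m and z of clamp_mouth in the frame of slat4_mid above 0.015 m and (z of clamp_mouth in the frame of slat1_mid below 0.031 m or z of clamp_mouth in the frame of slat2_mid below 0.031 m or z of clamp_mouth in the frame of slat3_mid below 0.031 m or z of clamp_mouth in the frame of slat4_mid below 0.031 m)), for 0.2 s.
At the end, for the whole second after the job is handed in: All slats flat in the jig (within 10 mm lengthwise, 8 mm sideways); clamp level (0.3 rad) on the post from outside, post within 14 mm of its mouth point, jaws held 0.10-0.32 rad open, at most 12 mm above the top slat; gauge upright on its rest within 16 mm, foot hanging free (all of step 3 and horizontal distance between gauge_handle and rest_top below 0.016 m and z of gauge_handle in the frame of rest_top between 0.029 and 0.037 m and angle between gauge_handle's own z axis and vertical below 0.08 rad and value of joint gauge_foot below 0.004 m); the robot touches nothing.
It fails at once if the pliers is pushed aside by more than 30 mm (distance of pliers from where it was at the start of the episode above 0.03 m).
It fails at once if the jar is pushed aside by more than 30 mm (distance of jar from where it was at the start of the episode above 0.03 m).
It fails at once if the dish is pushed aside by more than 30 mm (distance of dish from where it was at the start of the episode above 0.03 m).
Of slat1, slat2, slat3, slat4 only 2 to 4 are there at a start; the rules pass over those that are not, and their reading is None.
At some moment in a run one of slat1, slat2, slat3, slat4 may be knocked a few centimetres aside while the robot is not near it.
It also fails if it takes over 210 s, if anything falls off the work surface, if the arm or the gripper's body presses on something with over 40 N, if the wrist force passes 120 N, or if a joint passes its speed limit or range.

### The arm

A 6-joint arm with a two-finger parallel gripper is mounted at the origin on the work surface. World frame = base frame: x ahead of the robot, y to its left, z up, the work surface at z = 0. Lengths are in mm, angles in rad, forces in N, time in s.
With the tool pointing down it reaches from about 275 to 750 mm from the base axis. Payload 10.2 kg.
Tool frame: the origin (TCP) lies at the very end of the fingers, on their centre line; the grasp point (between the pads) lies 19 mm behind it; z points along the fingers, y is the line along which they close (so a half turn about z gives the same grasp; the last joint's range is limited). The gripper opens to 85 mm and grips with 20 to 120 N. Pads are 22 mm wide; open, the fingers measure 114 mm over their backs; the gripper's body (76 mm by 85 mm) begins 54 mm behind the grasp point. The pads swing forward as they close: fully open they stand 13 mm farther back than shut.
Start: joints at [0.927, 0.313, 1.498, -0, 1.331, -0.223], TCP at [214.471, 479.201, 231.294] pointing down, gripper open.
Joint ranges: [-2.94, 2.94], [-0.97, 2.17], [0.19, 2.56], [-1.23, 4.37], [0.02, 3.11], [-2.88, 2.88]. Speed limits (rad/s): [2.39, 2.39, 3.01, 3.14, 3.14, 3.14].

### API

Orientations are given as a unit quaternion [w, x, y, z].
In Python, from rig import ctrl gives the robot as it stands.
- The arm moves only by the tool step_arm, never from a script. Its argument "increments" is a list of rows, each a list of 3 entries, a list of its own where there are three numbers: the shift along the tool's x, y, z in cm, then the turn, a rotation vector about the tool's x, y, z in degrees, then the opening in per cent of the stroke, from 0 (shut) to 100 (fully open). A call has 1 to 8 rows; each row is the pose to reach, as a shift and turn from the pose commanded when the call began, along the tool's axes at that moment; what a row does not reach only later rows make up. A row lasts 1/8 s, in which the tool goes at most 62.5 mm and 10.7 degrees, less where a joint would pass 70% of its speed; a pose out of reach is approached as far as the arm can. A call with a gripper value outside its range is refused whole. The fingers move at their own pace and stop on an object; "squeeze" is the grip in N (left out, the last holds). Time passes only in rows, so rows that repeat a pose let the fingers close. It gives the time, the measured TCP pose, the force, the opening and the grip force at its end, in the units of the state.
- ctrl.sense(): the state, without advancing time (a new reading comes with each control period).
- ctrl.capture(name): name is "scene" or "top" or "wrist"; returns a dict with "img" (384x512x3 uint8, red, green, blue), "fx", "fy", "cx", "cy" (pixels), "extrinsics" (4x4, takes a point from camera to world coordinates). Camera axes: x right, y down, z forward; pixel columns grow to the right and rows downward; lengths in mm; the calibration is good to about 2 mm. The wrist camera is an equidistant fisheye: a pixel r from the principal point sees the ray r / f radians off the axis. A picture is of the moment at which its call begins. There is no depth.
- ctrl.finish_job(): hands the job in; it is judged then, once.
The state is a dict: "time_s": time; "joints": joint angles; "dq": joint speeds; "tau": joint torques, N m; "eef_pos": TCP position; "ee_rot": TCP orientation; "force": force on the tool from outside, world axes, zero at the start; "wrist_torque": the same for the moment, N m; "grip_width": opening from 0.0 (shut) to 1.0 (fully open); "grip_force": force on a finger pad.
Only numpy, scipy, OpenCV 4.12 (cv2) and the standard library are available. Lean on these libraries where they do the work, as an engineer would, in place of code of your own. Each camera call takes 0.05 s, during which the arm holds its last target. There are 200 camera calls.

## Working session

There is one attempt and no reset: what is moved stays moved. The work goes in short steps, Python scripts to look and compute and a tool call to move; the robot and the scene stay as the last step left them, time stands still between calls to the robot, and variables do not carry over. Pictures are saved under pics/ and viewed, at most 14 in all, crops included, and the job is handed in when it is done.

Besides the shell and the picture viewer there is one more tool, called after "Call:" in YAML: its name, and indented under it one key for each argument. step_arm: Moves the arm, as the interface text tells. Its arguments: {"type":"object","properties":{"increments":{"type":"array"},"squeeze":{"type":"number"}},"required":["increments"]}

```bash
ls; mkdir -p pics
cat > h.py <<'E'
import numpy as np, cv2
from rig import ctrl
from scipy.spatial.transform import Rotation as R
E
python3 - <<'E'
from h import *
import pickle
d={}
for n in ("scene","top","wrist"):
    c=ctrl.capture(n); d[n]=c
    cv2.imwrite(f"pics/{n}0.png",cv2.resize(c["img"][:,:,::-1],(800,600),interpolation=cv2.INTER_CUBIC))
    print(n,c["fx"],c["fy"],c["cx"],c["cy"],np.round(c["extrinsics"],3).tolist())
pickle.dump(d,open("c0.pkl","wb"))
print(ctrl.sense())
E
```

```text
pics
scene 497.51069351580725 497.51069351580725 258.0321765062324 185.77382666582182 [[-0.596, 0.475, -0.647, 1459.665], [0.803, 0.352, -0.48, 686.427], [-0.0, -0.806, -0.592, 1007.32], [0.0, 0.0, 0.0, 1.0]]
top 469.1935875924578 469.1935875924578 250.8082553279661 187.8144107032751 [[-0.03, -0.995, 0.099, 333.491], [-1.0, 0.03, 0.0, -45.658], [-0.003, -0.099, -0.995, 1592.602], [0.0, 0.0, 0.0, 1.0]]
wrist 297.3186396354542 297.3186396354542 256.0848794768826 194.33068122672316 [[0.41, 0.877, 0.249, 151.584], [0.912, -0.394, -0.113, 507.147], [-0.001, 0.274, -0.962, 372.821], [0.0, 0.0, 0.0, 1.0]]
{'time_s': 0.15, 'joints': array([ 9.26583371e-01,  3.13337193e-01,  1.49824597e+00, -4.92958388e-05,
        1.33100778e+00, -2.23404749e-01]), 'dq': array([ 0.00136771, -0.00244864, -0.00181001, -0.00083975,  0.00052666,
       -0.00020363]), 'tau': array([ 2.51720143e-03, -4.12366498e+01, -2.59801340e+01, -1.69142768e-04,
        3.22054548e-03,  9.38186787e-06]), 'eef_pos': array([214.36783682, 479.02953105, 230.86474639]), 'ee_rot': array([-1.88081390e-04,  2.08849346e-01,  9.77947698e-01, -4.62968364e-04]), 'force': array([-0.03585143,  0.19486239, -0.2713082 ]), 'wrist_torque': array([ 0.00282357, -0.02136972, -0.00131562]), 'grip_force': 0.0, 'grip_width': 1.0030129418902316}
```

View pics/top0.png

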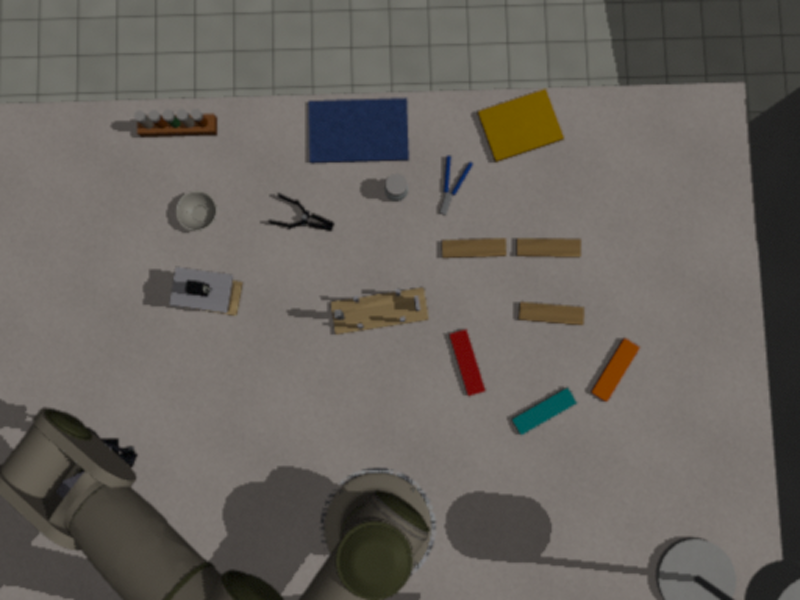

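View pics/scene0.png

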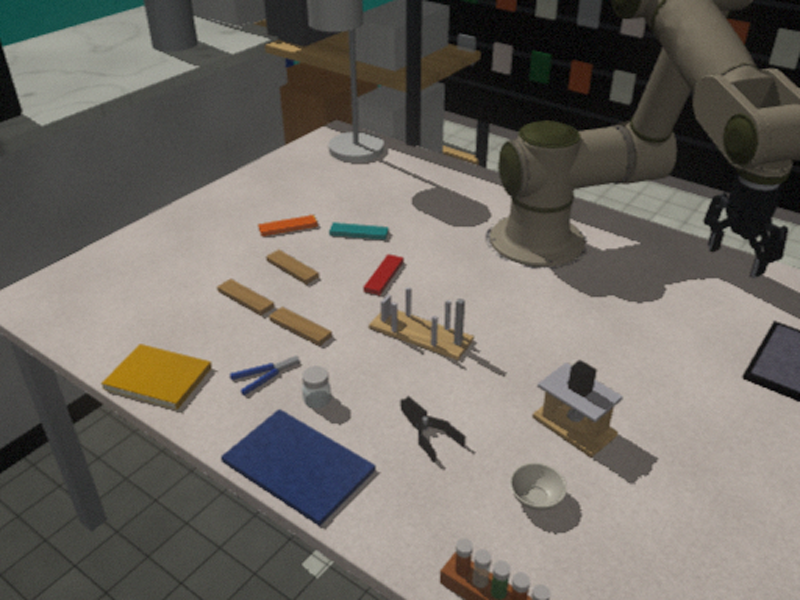

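Top view (800x600): the candidates for slats are pale at (473,248), (548,247) and (551,314), red at (467,362), orange at (615,370) and turquoise at (544,410). By the description I choose the three pale ones. The jig is at about (378,310) with its post at the left end (338,313). The gauge on its rest is at (200,288), the clamp is around (305,215) with its jaws to the right, the dish is at (195,211) and the jar at (396,187). The blue pliers are at (452,185).

```bash
cat >> h.py <<'E'
def ray(c,u,v,s=1.0):
    """pixel in image (scaled by s) -> origin, unit dir, world"""
    x=(u/s-c["cx"])/c["fx"]; y=(v/s-c["cy"])/c["fy"]
    if abs(c["fx"]-297.3)<3:
        r=np.hypot(x,y); k=np.sin(r)/r if r>1e-9 else 1; d=np.array([x*k,y*k,np.cos(r)])
    else: d=np.array([x,y,1.0])
    E=np.array(c["extrinsics"]); d=E[:3,:3]@d
    return E[:3,3],d/np.linalg.norm(d)
def onz(c,u,v,z,s=1.0):
    o,d=ray(c,u,v,s); return o+d*(z-o[2])/d[2]
def tri(rays):
    A=np.zeros((3,3));b=np.zeros(3)
    for o,d in rays:
        P=np.eye(3)-np.outer(d,d);A+=P;b+=P@o
    p=np.linalg.solve(A,b); return p,[float(np.linalg.norm((np.eye(3)-np.outer(d,d))@(p-o))) for o,d in rays]
def inc(pos,xaxis_deg,cur=None):
    """increment (cm, deg) from present pose to TCP pos (mm), tool pointing down, with tool y axis at yaw (deg, mod 180)"""
    s=ctrl.sense(); q=s["ee_rot"]; Rc=R.from_quat([q[1],q[2],q[3],q[0]])
    best=None
    for a in (xaxis_deg,xaxis_deg+180):
        y=np.array([np.cos(np.radians(a)),np.sin(np.radians(a)),0]); z=np.array([0,0,-1.]); x=np.cross(y,z)
        rv=(Rc.inv()*R.from_matrix(np.c_[x,y,z])).as_rotvec(degrees=True)
        if best is None or np.linalg.norm(rv)<np.linalg.norm(best): best=rv
    d=Rc.inv().apply(np.array(pos)-s["eef_pos"])/10
    return np.round(d,2).tolist(),np.round(best,1).tolist()
def snap(n,name):
    import pickle
    c=ctrl.capture(n); pickle.dump(c,open(f"{name}.pkl","wb")); return c
def crop(c,u0,v0,u1,v1,k,fn):
    cv2.imwrite("pics/"+fn,cv2.resize(c["img"][v0:v1,u0:u1,::-1],None,fx=k,fy=k,interpolation=cv2.INTER_CUBIC))
E
python3 - <<'E'
from h import *
import pickle
d=pickle.load(open("c0.pkl","rb")); c=d["top"]; s=1.5625
for n,u,v,z in [("sA",473,248,14),("sB",548,247,14),("sC",551,314,14),("jig",378,310,12),("post",338,313,117),("stop",418,302,62),("gh",198,288,140),("rest",205,291,82),("clamp",305,215,20),("jar",396,187,62),("dish",195,211,35),("red",467,362,14)]:
    print(n,np.round(onz(c,u,v,z,s)).tolist())
print(inc([400,-20,330],0))
a=c["img"][140:290,270:420,::-1]; b=c["img"][100:220,90:290,::-1]
crop(c,275,140,420,285,4,"slats.png")
E
```

```text
sA [585.0, -224.0, 14.0]
sB [583.0, -388.0, 14.0]
sC [436.0, -387.0, 14.0]
jig [456.0, -14.0, 12.0]
post [445.0, 65.0, 117.0]
stop [467.0, -99.0, 62.0]
gh [501.0, 341.0, 140.0]
rest [501.0, 342.0, 82.0]
clamp [668.0, 139.0, 20.0]
jar [714.0, -61.0, 62.0]
dish [681.0, 375.0, 35.0]
red [339.0, -202.0, 14.0]
([-37.33, -37.98, -9.88], [-0.1, 0.0, 65.9])
```

View pics/slats.png

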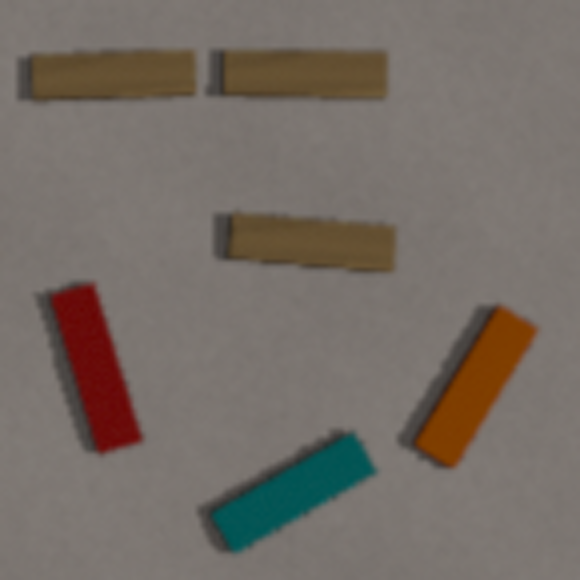

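The crop shows plain wood slats at crop pixels (112,74), (303,74) and (312,241). The red, turquoise and orange ones are clearly the decoys. Next I move to overlook the slats and jig with the wrist camera.

Call:
step_arm:
  increments:
    - [[-33, -35, -7], [0, 0, 66], 100]
    - [[-33, -35, -7], [0, 0, 66], 100]
    - [[-33, -35, -7], [0, 0, 66], 100]
    - [[-33, -35, -7], [0, 0, 66], 100]
    - [[-33, -35, -7], [0, 0, 66], 100]
    - [[-33, -35, -7], [0, 0, 66], 100]
    - [[-33, -35, -7], [0, 0, 66], 100]
    - [[-33, -35, -7], [0, 0, 66], 100]

```text
time_s: 1.15
eef_pos: [373.0, 22.7, 301.6]
ee_rot: [0.0, 0.708, 0.706, 0.0]
force: [1.1, 0.4, -0.4]
grip_width: 1.0
grip_force: 0.0
```

Run:
```python
from h import *
s=ctrl.sense();print(s["eef_pos"],s["ee_rot"],s["joints"])
print(inc([430,-150,330],0))
```

```text
[372.97630691  22.68112495 301.64659556] [1.92692341e-04 7.08440114e-01 7.05770890e-01 1.36954001e-04] [-2.55791679e-01 -8.20358164e-02  1.76123633e+00  4.10443285e-05
  1.46192109e+00 -2.52021274e-01]
([-17.25, 5.77, -2.83], [0.0, 0.0, -0.2])
```

Run:
```python
from h import *
c=snap("wrist","w1"); print(np.round(c["extrinsics"],3).tolist())
```

```text
[[1.0, -0.005, -0.0, 373.637], [-0.005, -0.962, -0.274, 91.738], [0.001, 0.274, -0.962, 443.643], [0.0, 0.0, 0.0, 1.0]]
```

Call:
step_arm:
  increments:
    - [[-17, 6, -3], [0, 0, 0], 100]
    - [[-17, 6, -3], [0, 0, 0], 100]
    - [[-17, 6, -3], [0, 0, 0], 100]
    - [[-17, 6, -3], [0, 0, 0], 100]
    - [[-17, 6, -3], [0, 0, 0], 100]

```text
time_s: 1.82
eef_pos: [432.2, -144.7, 331.0]
ee_rot: [-0.0, 0.708, 0.706, 0.0]
force: [0.0, -0.4, -0.5]
grip_width: 1.001
grip_force: 0.0
```

Run:
```python
from h import *
c=snap("wrist","w2")
cv2.imwrite("pics/w2.png",cv2.resize(c["img"][:,:,::-1],(800,600),interpolation=cv2.INTER_CUBIC))
import pickle
c=pickle.load(open("w1.pkl","rb"))
cv2.imwrite("pics/w1.png",cv2.resize(c["img"][:,:,::-1],(800,600),interpolation=cv2.INTER_CUBIC))
```

```text
(no output)
```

View pics/w1.png

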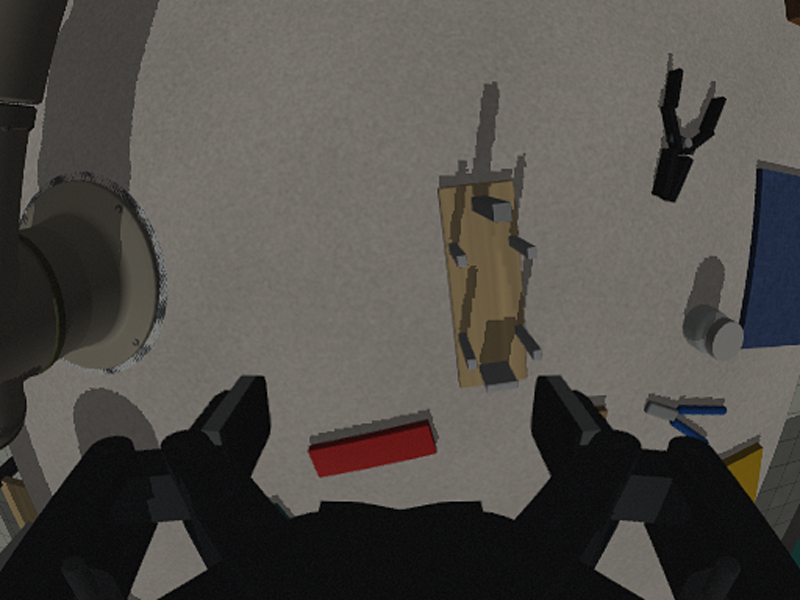

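View pics/w2.png

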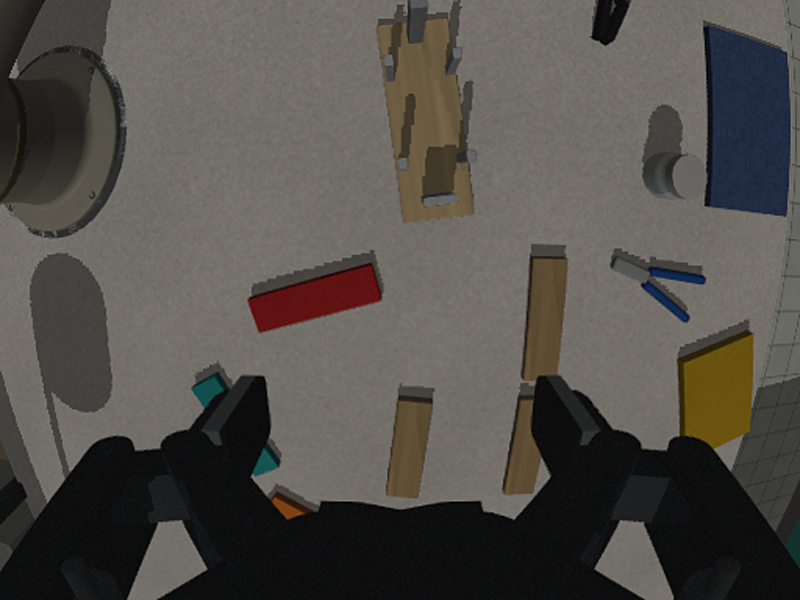

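w1 shows the jig bed with corners near (440,190), (513,182), (526,378) and (459,388), the clamp with its jaws at (667,190), and the gripper below. w2 shows slat A with its top face at (531,258)-(560,381), slat C at (398,400)-(418,497), slat B partly hidden at (520,440), and the jig at (425,120).

Run:
```python
from h import *
import pickle
w1=pickle.load(open("w1.pkl","rb"));w2=pickle.load(open("w2.pkl","rb"))
a=w1["img"][108:256,275:350,::-1]; b=w2["img"][0:148,235:310,::-1]
f=lambda i:cv2.resize(i,None,fx=4,fy=4,interpolation=cv2.INTER_CUBIC)
cv2.imwrite("pics/jig.png",np.hstack([f(a),np.zeros((592,20,3),np.uint8),f(b)]))
s=1.5625
top=pickle.load(open("c0.pkl","rb"))["top"]
A=[(531,258),(567,258),(560,381),(523,378)];C=[(399,400),(433,404),(418,497),(387,495)]
for n,P in(("A",A),("C",C)):
    Q=np.array([onz(w2,u,v,14,s) for u,v in P])
    m=Q.mean(0); print(n,np.round(Q,0).tolist(),m,"yaw",np.degrees(np.arctan2(*( (Q[0]+Q[1]-Q[2]-Q[3])[[1,0]]))), np.linalg.norm(Q[0]-Q[1]),np.linalg.norm((Q[0]+Q[1]-Q[2]-Q[3])/2))
# height check with top view: crop 4x origin (275,140)
TA=[(31,55),(195,50),(195,95),(31,99)];TC=[(230,213),(395,226),(395,270),(228,258)];TB=[(223,52),(387,51),(387,98),(223,99)]
for n,P in(("A",TA),("C",TC),("B",TB)):
    Q=np.array([onz(top,275+u/4,140+v/4,14) for u,v in P]);print(n,Q.mean(0).round(1),np.degrees(np.arctan2(*(Q[0]+Q[3]-Q[1]-Q[2])[[1,0]])))
    if n!="B":
        W=dict(A=A,C=C)[n]; T=P
        print("h",tri([ray(w2,*np.mean(W,0),s),ray(top,275+np.mean(T,0)[0]/4,140+np.mean(T,0)[1]/4)]))
```

```text
A [[567.0, -158.0, 14.0], [607.0, -157.0, 14.0], [614.0, -298.0, 14.0], [569.0, -293.0, 14.0]] [ 589.22614136 -226.32621812   14.        ] yaw 91.70819392588737 39.993535951682 138.04746836355352
C [[431.0, -317.0, 14.0], [469.0, -322.0, 14.0], [454.0, -457.0, 14.0], [415.0, -453.0, 14.0]] [ 442.04702763 -387.49011008   14.        ] yaw 83.60689357458742 38.25787149734967 136.3142071504167
A [ 585.4 -226.3   14. ] 89.86097959770431
h (array([ 587.17618827, -225.30442797,   11.85819936]), [1.8792585606393835, 1.879258560639338])
C [ 438.2 -388.    14. ] 83.96170352481883
h (array([ 440.83803114, -390.93112718,    1.41384974]), [1.8262535688120545, 1.8262535688119999])
B [ 580.3 -389.3   14. ] 88.6245383157456
```

View pics/jig.png

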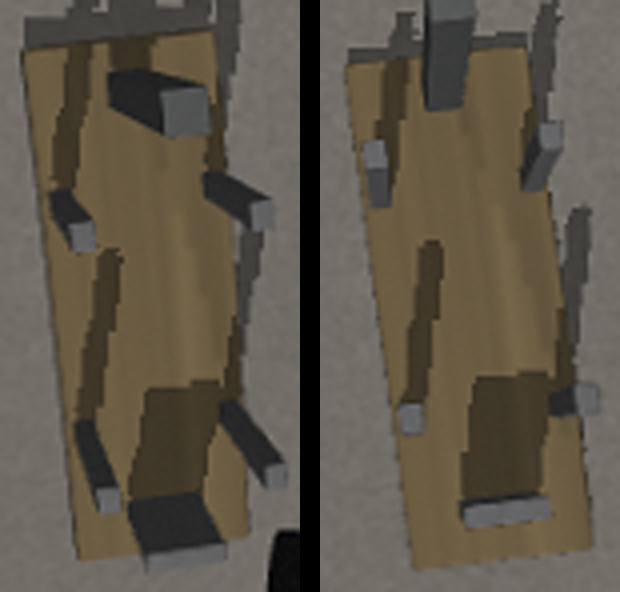

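The jig crops show the bed corners and the light guide tops. In w1 the tops are at (82,236), (262,213), (108,500) and (275,475), and the post top is at (187,110). In w2 the tops are at (375,153), (550,137), (411,418) and (586,400).

Run:
```python
from h import *
import pickle
w1=pickle.load(open("w1.pkl","rb"));w2=pickle.load(open("w2.pkl","rb"))
p1=lambda u,v:(u/4+275-.4,v/4+108-.4); p2=lambda u,v:((u-320)/4+235-.4,v/4-.4)
G1=[(82,236),(262,213),(108,500),(275,475)];G2=[(375,153),(550,137),(411,418),(586,400)]
B1=[(22,50),(210,30),(250,535),(80,560)];B2=[(347,65),(527,45),(592,548),(413,570)]
for n,X,Y in(("G",G1,G2),("B",B1,B2)):
    Q=[]
    for a,b in zip(X,Y):
        p,r=tri([ray(w1,*p1(*a)),ray(w2,*p2(*b))]);Q.append(p);print(n,p.round(1),round(r[0],1))
    Q=np.array(Q);print("mean",Q.mean(0))
    d=(Q[0]+Q[1]-Q[2]-Q[3]) if n=="G" else (Q[0]+Q[1]-Q[2]-Q[3])
    print("yaw",np.degrees(np.arctan2(d[1],d[0])),np.linalg.norm(d)/2)
    for w,p,P,z in((w1,p1,X,82 if n=="G" else 12),(w2,p2,Y,82 if n=="G" else 12)):
        Q=np.array([onz(w,*p(*a),z) for a in P]);d=Q[0]+Q[1]-Q[2]-Q[3];print(" plane",Q.mean(0).round(1),np.degrees(np.arctan2(d[1],d[0])).round(2))
print("post",onz(w1,*p1(187,110),117),"stop",onz(w2,*p2(507,510),62))
# slat A
```

```text
G [422.7  24.2  80.8] 0.4
G [480.7  31.5  78.5] 0.2
G [434.3 -65.3  80.2] 0.2
G [492.2 -58.4  78.4] 0.1
mean [457.46234083 -16.97616481  79.46876743]
yaw 97.32393954284343 90.42428767183395
 plane [456.7 -16.2  82. ] 97.33
 plane [457.3 -17.3  82. ] 97.28
B [409.7  80.    8.8] 0.9
B [479.5  89.    9.2] 1.0
B [ 506.  -113.4    9.4] 0.5
B [ 435.5 -122.7    9.1] 0.2
mean [457.69148556 -16.76305612   9.14077809]
yaw 97.3678529527091 204.2181255046327
 plane [456.9 -16.2  12. ] 97.74
 plane [457.8 -17.   12. ] 97.02
post [446.41977232  66.81319579 117.        ] stop [467.47918267 -96.40685804  62.        ]
```

Run:
```python
from h import *
print(ctrl.sense()["eef_pos"]);print(inc([588,-226,80],1.2),inc([588,-226,2],1.2))
```

```text
[ 432.13966457 -144.26929109  331.15401867]
([-8.17, 15.6, 25.11], [-0.0, -0.0, -1.3]) ([-8.17, 15.61, 32.91], [-0.0, -0.0, -1.3])
```

Call:
step_arm:
  increments:
    - [[-8.2, 15.6, 25], [0, 0, -1.3], 100]
    - [[-8.2, 15.6, 25], [0, 0, -1.3], 100]
    - [[-8.2, 15.6, 25], [0, 0, -1.3], 100]
    - [[-8.2, 15.6, 25], [0, 0, -1.3], 100]
    - [[-8.2, 15.6, 25], [0, 0, -1.3], 100]
    - [[-8.2, 15.6, 25], [0, 0, -1.3], 100]
    - [[-8.2, 15.6, 25], [0, 0, -1.3], 100]

```text
time_s: 2.75
eef_pos: [588.5, -226.6, 83.0]
ee_rot: [0.001, 0.699, 0.715, 0.0]
force: [-0.3, -1.5, 0.9]
grip_width: 1.002
grip_force: 0.0
```

Run:
```python
from h import *
c=snap("wrist","w3"); cv2.imwrite("pics/w3.png",cv2.resize(c["img"][:,:,::-1],(800,600),interpolation=cv2.INTER_CUBIC))
print(ctrl.sense()["eef_pos"]);print(inc([588,-226,2],1.2))
```

```text
[ 588.65951717 -226.89538382   83.77180646]
([0.11, -0.09, 8.18], [0.2, 0.1, 0.1])
```

View pics/w3.png

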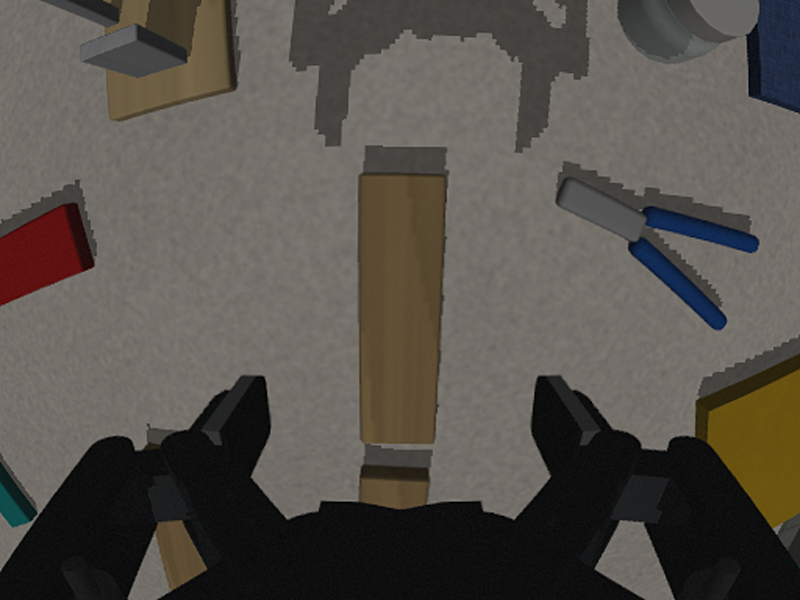

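w3 shows slat A centred between the fingers, with top corners (359,174), (447,176), (435,443) and (360,442). Slat B's near end is at v≈478, from u=361 to 429.

Run:
```python
from h import *
import pickle
w2=pickle.load(open("w2.pkl","rb"));w3=pickle.load(open("w3.pkl","rb"));s=1.5625
P=[(359,174),(447,176),(435,443),(360,442)];A=[(531,258),(567,258),(560,381),(523,378)]
Q=np.array([onz(w3,u,v,14,s) for u,v in P]);print(Q.round(1).tolist(),Q.mean(0)); d=Q[0]+Q[1]-Q[2]-Q[3];print(np.degrees(np.arctan2(d[1],d[0])))
print([tri([ray(w3,*p,s),ray(w2,*a,s)])[0].round(1).tolist() for p,a in zip(P,A)])
print("Bend",[onz(w3,u,v,14,s).round(1).tolist() for u,v in((361,478),(429,479))])
```

```text
[[569.2, -157.5, 14.0], [608.8, -157.6, 14.0], [609.2, -294.9, 14.0], [569.0, -295.1, 14.0]] [ 589.0515481  -226.26004662   14.        ]
90.04912123724127
[[568.6, -158.0, 9.8], [609.2, -157.7, 8.9], [609.4, -292.3, 21.5], [568.9, -292.8, 15.7]]
Bend [[569.1, -319.7, 14.0], [607.2, -319.5, 14.0]]
```

Call:
step_arm:
  increments:
    - [[0, 0, 5], [0, 0, 1.2], 100]
    - [[0, 0, 8.1], [0, 0, 1.2], 100]
    - [[0, 0, 8.1], [0, 0, 1.2], 100]
    - [[0, 0, 8.1], [0, 0, 1.2], 0]
    - [[0, 0, 8.1], [0, 0, 1.2], 0]
    - [[0, 0, 8.1], [0, 0, 1.2], 0]
    - [[0, 0, 8.1], [0, 0, 1.2], 0]
    - [[0, 0, 8.1], [0, 0, 1.2], 0]
  squeeze: 40

```text
time_s: 3.8
eef_pos: [588.9, -227.8, 2.1]
ee_rot: [0.001, 0.707, 0.707, 0.0]
force: [-1.4, 0.9, 7.5]
grip_width: 0.457
grip_force: 40.4
```

Call:
step_arm:
  increments:
    - [[0, 0, 0], [0, 0, 0], 0]
    - [[0, 0, 0], [0, 0, 0], 0]
    - [[0, 0, -6], [0, 0, 0], 0]
    - [[0, 0, -12], [0, 0, 0], 0]
    - [[0, 0, -15], [0, 0, 0], 0]
    - [[0, 0, -15], [0, 0, 0], 0]

```text
time_s: 4.55
eef_pos: [589.1, -227.9, 153.1]
ee_rot: [0.003, 0.707, 0.707, 0.001]
force: [0.4, 0.2, -0.4]
grip_width: 0.455
grip_force: 41.1
```

Run:
```python
from h import *
print(ctrl.sense()["eef_pos"]);print(inc([457.3,-16.8,150],7.35))
```

```text
[ 589.08826911 -227.94207965  153.13516237]
([21.11, -13.18, 0.19], [0.3, 0.2, -7.4])
```

Call:
step_arm:
  increments:
    - [[21, -13.2, 0], [0, 0, -7.4], 0]
    - [[21, -13.2, 0], [0, 0, -7.4], 0]
    - [[21, -13.2, 0], [0, 0, -7.4], 0]
    - [[21, -13.2, 0], [0, 0, -7.4], 0]
    - [[21, -13.2, 0], [0, 0, -7.4], 0]
    - [[21, -13.2, 0], [0, 0, -7.4], 0]
    - [[21, -13.2, 0], [0, 0, -7.4], 0]

```text
time_s: 5.42
eef_pos: [456.6, -18.2, 149.8]
ee_rot: [-0.0, 0.66, 0.751, -0.0]
force: [-0.6, -0.4, -0.5]
grip_width: 0.458
grip_force: 41.1
```

Run:
```python
from h import *
c=snap("wrist","w4"); cv2.imwrite("pics/w4.png",cv2.resize(c["img"][:,:,::-1],(800,600),interpolation=cv2.INTER_CUBIC))
print(ctrl.sense()["eef_pos"]);print(inc([457.3,-18,15],7.35))
```

```text
[456.58395949 -18.22101587 149.86618011]
([0.01, 0.08, 13.49], [-0.0, -0.0, -0.0])
```

View pics/w4.png

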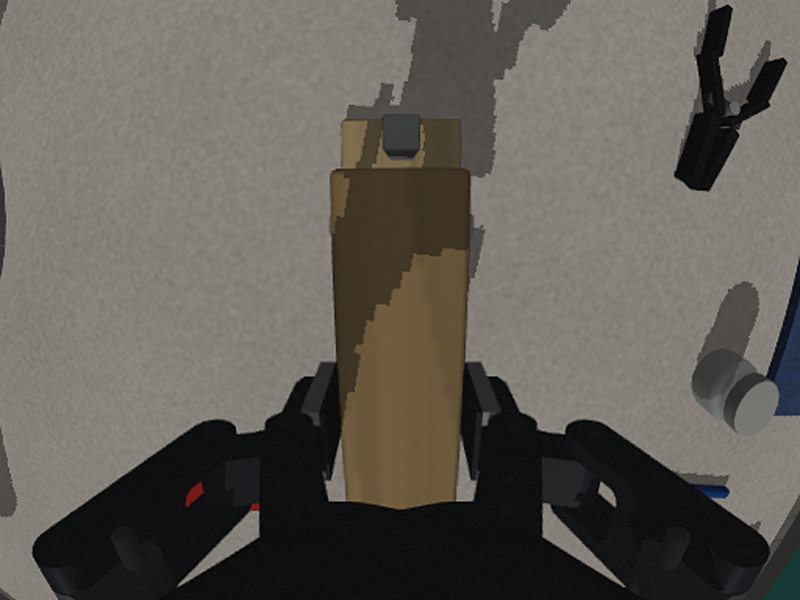

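w4 shows the held slat square with the jig, its end edge at v≈170 spanning u 331-470, and the post at (402,135) in line with it. I lower it.

Call:
step_arm:
  increments:
    - [[0, 0.08, 5], [0, 0, 0], 0]
    - [[0, 0.08, 9], [0, 0, 0], 0]
    - [[0, 0.08, 11.5], [0, 0, 0], 0]
    - [[0, 0.08, 13], [0, 0, 0], 0]
    - [[0, 0.08, 13.4], [0, 0, 0], 0]
    - [[0, 0.08, 13.4], [0, 0, 0], 0]

```text
time_s: 6.22
eef_pos: [457.5, -17.6, 16.8]
ee_rot: [0.0, 0.66, 0.751, 0.0]
force: [-0.3, 0.4, -0.2]
grip_width: 0.456
grip_force: 41.1
```

Call:
step_arm:
  increments:
    - [[0, 0, 0], [0, 0, 0], 75]
    - [[0, 0, 0], [0, 0, 0], 75]
    - [[0, 0, 0], [0, 0, 0], 75]
    - [[0, 0, -5], [0, 0, 0], 75]
    - [[0, 0, -10], [0, 0, 0], 75]
    - [[0, 0, -14], [0, 0, 0], 100]
    - [[0, 0, -14], [0, 0, 0], 100]

```text
time_s: 7.1
eef_pos: [458.3, -17.7, 158.9]
ee_rot: [0.003, 0.66, 0.751, 0.001]
force: [-0.5, -0.4, -0.6]
grip_width: 0.998
grip_force: 0.0
```

Run:
```python
from h import *
c=snap("wrist","w5")
print(ctrl.sense()["eef_pos"]);print(inc([586.7,-389.5,100],-1))
```

```text
[457.35513915 -17.42244666 157.02042884]
([-38.56, 8.03, 5.75], [0.1, 0.0, 8.4])
```

Call:
step_arm:
  increments:
    - [[-38.6, 8, 5.7], [0, 0, 8.4], 100]
    - [[-38.6, 8, 5.7], [0, 0, 8.4], 100]
    - [[-38.6, 8, 5.7], [0, 0, 8.4], 100]
    - [[-38.6, 8, 5.7], [0, 0, 8.4], 100]
    - [[-38.6, 8, 5.7], [0, 0, 8.4], 100]
    - [[-38.6, 8, 5.7], [0, 0, 8.4], 100]
    - [[-38.6, 8, 5.7], [0, 0, 8.4], 100]
    - [[-38.6, 8, 5.7], [0, 0, 8.4], 100]

```text
time_s: 8.15
eef_pos: [585.2, -390.5, 96.3]
ee_rot: [-0.002, 0.714, 0.7, -0.0]
force: [0.3, 0.5, -0.1]
grip_width: 1.0
grip_force: 0.0
```

Run:
```python
from h import *
import pickle
c=snap("wrist","w6"); w5=pickle.load(open("w5.pkl","rb"))
a=cv2.resize(c["img"][60:330,60:460,::-1],(800,540));b=w5["img"]
cv2.imwrite("pics/w6.png",cv2.resize(np.hstack([c["img"][60:360,80:400,::-1],b[40:340,140:360,::-1]]),None,fx=1.48,fy=1.48,interpolation=cv2.INTER_CUBIC))
print(ctrl.sense()["eef_pos"]);print(inc([586.7,-389.5,2],-1))
```

```text
[ 585.3996055  -389.30342615   97.1982155 ]
([-0.04, 0.15, 9.52], [-0.1, -0.1, -0.0])
```

View pics/w6.png

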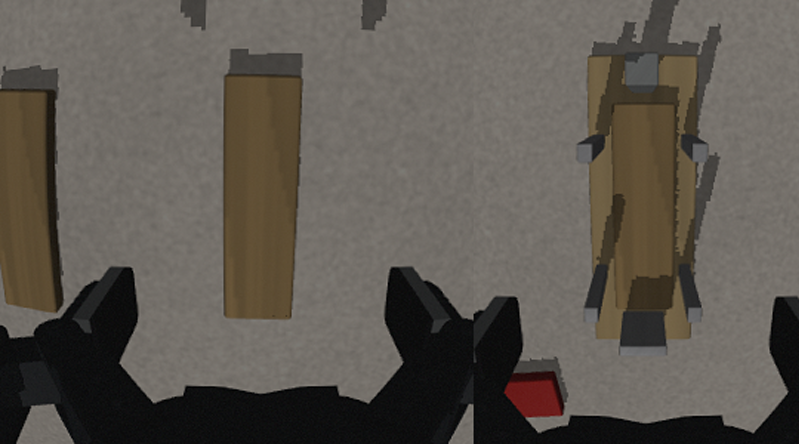

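The left half shows slat B between the fingers with corners (224,76), (302,75), (291,319) and (225,317), and slat C's right edge at (48,90)-(58,310). The right half shows slat A flat in the jig between the guides.

Run:
```python
from h import *
import pickle
c=pickle.load(open("w6.pkl","rb"));w5=pickle.load(open("w5.pkl","rb"))
Q=np.array([onz(c,u/1.48+80,v/1.48+60,14) for u,v in [(224,76),(302,75),(291,319),(225,317)]])
print(Q.round(1).tolist(),Q.mean(0));d=Q[0]+Q[1]-Q[2]-Q[3];print(np.degrees(np.arctan2(d[1],d[0])))
print(inc([*Q.mean(0)[:2],2],np.degrees(np.arctan2(d[1],d[0]))-90))
print("C",[onz(c,u/1.48+80,v/1.48+60,14).round(1).tolist() for u,v in [(48,90),(58,311),(6,303)]])
Q=np.array([onz(w5,(u-474)/1.48+140,v/1.48+40,26) for u,v in [(613,104),(676,104)]]);print("Ajig end",Q)
m=np.array([457.3,-16.8]);t=np.radians(97.35);print(((Q[:,:2]-m)@np.array([[np.cos(t),-np.sin(t)],[np.sin(t),np.cos(t)]])).round(1))
```

```text
[[568.4, -320.3, 14.0], [607.8, -320.6, 14.0], [602.0, -459.2, 14.0], [563.0, -457.1, 14.0]] [ 585.30859375 -389.31615346   14.        ]
87.67485046052126
([-0.02, 0.01, 9.52], [-0.1, -0.1, 1.3])
C [[470.5, -320.9, 14.0], [455.1, -456.6, 14.0], [415.0, -453.5, 14.0]]
Ajig end [[430.46511643  49.60279424  26.        ]
 [469.03036859  54.53095591  26.        ]]
[[ 69.3  18.1]
 [ 69.2 -20.8]]
```

Call:
step_arm:
  increments:
    - [[0, 0, 5], [0, 0, 1.3], 100]
    - [[0, 0, 9], [0, 0, 1.3], 100]
    - [[0, 0, 9.4], [0, 0, 1.3], 100]
    - [[0, 0, 9.4], [0, 0, 1.3], 0]
    - [[0, 0, 9.4], [0, 0, 1.3], 0]
    - [[0, 0, 9.4], [0, 0, 1.3], 0]
    - [[0, 0, 9.4], [0, 0, 1.3], 0]
    - [[0, 0, 9.4], [0, 0, 1.3], 0]

```text
time_s: 9.2
eef_pos: [586.7, -390.4, 7.4]
ee_rot: [0.001, 0.721, 0.693, 0.0]
force: [-1.0, 0.5, 5.4]
grip_width: 0.449
grip_force: 40.3
```

Call:
step_arm:
  increments:
    - [[0, 0, 0], [0, 0, 0], 0]
    - [[0, 0, 0], [0, 0, 0], 0]
    - [[0, 0, -6], [0, 0, 0], 0]
    - [[0, 0, -12], [0, 0, 0], 0]
    - [[0, 0, -15], [0, 0, 0], 0]
    - [[0, 0, -15], [0, 0, 0], 0]

```text
time_s: 9.95
eef_pos: [586.8, -390.5, 158.7]
ee_rot: [0.003, 0.721, 0.693, 0.0]
force: [0.9, 0.0, -1.4]
grip_width: 0.453
grip_force: 40.8
```

Run:
```python
from h import *
print(ctrl.sense()["eef_pos"]);print(inc([457.3,-17,150],7.35))
```

```text
[ 586.81808613 -390.51517118  158.73208784]
([36.8, -14.45, 0.66], [0.2, 0.2, -9.7])
```

Call:
step_arm:
  increments:
    - [[36.7, -14.4, 0], [0, 0, -9.7], 0]
    - [[36.7, -14.4, 0], [0, 0, -9.7], 0]
    - [[36.7, -14.4, 0], [0, 0, -9.7], 0]
    - [[36.7, -14.4, 0], [0, 0, -9.7], 0]
    - [[36.7, -14.4, 0], [0, 0, -9.7], 0]
    - [[36.7, -14.4, 0], [0, 0, -9.7], 0]
    - [[36.7, -14.4, 0], [0, 0, -9.7], 0]
    - [[36.7, -14.4, 0], [0, 0, -9.7], 0]

```text
time_s: 10.95
eef_pos: [456.6, -16.8, 154.8]
ee_rot: [-0.0, 0.659, 0.752, -0.0]
force: [0.2, -0.3, -1.2]
grip_width: 0.447
grip_force: 40.8
```

Call:
step_arm:
  increments:
    - [[0, 0, 0], [0, 0, 0], 0]
    - [[0, 0, 0], [0, 0, 0], 0]

```text
time_s: 11.2
eef_pos: [457.3, -18.4, 155.0]
ee_rot: [-0.0, 0.661, 0.751, -0.0]
force: [0.3, 0.1, -1.1]
grip_width: 0.45
grip_force: 40.8
```

Run:
```python
from h import *
c=snap("wrist","w7")
print(ctrl.sense()["eef_pos"],ctrl.sense()["grip_width"]);print(inc([457.3,-18,35],7.35))
# silhouette check: held slat far end edge predicted
g=c["img"];
```

```text
[457.21252469 -18.28324464 155.04300906] 0.4491167901446583
([0.03, 0.02, 12.0], [-0.0, -0.0, -0.0])
```

Call:
step_arm:
  increments:
    - [[0, 0, 5], [0, 0, 0], 0]
    - [[0, 0, 9], [0, 0, 0], 0]
    - [[0, 0, 11], [0, 0, 0], 0]
    - [[0, 0, 11.9], [0, 0, 0], 0]
    - [[0, 0, 11.9], [0, 0, 0], 0]
    - [[0, 0, 11.9], [0, 0, 0], 0]

```text
time_s: 12.0
eef_pos: [457.5, -17.6, 37.1]
ee_rot: [0.001, 0.66, 0.751, 0.0]
force: [-0.3, 0.7, -1.0]
grip_width: 0.451
grip_force: 40.8
```

Call:
step_arm:
  increments:
    - [[0, 0, 0], [0, 0, 0], 75]
    - [[0, 0, 0], [0, 0, 0], 75]
    - [[0, 0, 0], [0, 0, 0], 75]
    - [[0, 0, -5], [0, 0, 0], 75]
    - [[0, 0, -10], [0, 0, 0], 75]
    - [[0, 0, -12], [0, 0, 0], 100]
    - [[0, 0, -12], [0, 0, 0], 100]
    - [[0, 0, -12], [0, 0, 0], 100]

```text
time_s: 13.0
eef_pos: [456.4, -17.2, 155.2]
ee_rot: [-0.001, 0.66, 0.751, -0.0]
force: [-0.3, 0.6, -0.1]
grip_width: 1.003
grip_force: 0.0
```

Run:
```python
from h import *
c=snap("wrist","w8")
print(ctrl.sense()["eef_pos"]);print(inc([441,-388,110],-6.3))
```

```text
[456.38054786 -17.2219893  155.05517066]
([-36.58, -6.28, 4.49], [-0.1, -0.0, 13.7])
```

Call:
step_arm:
  increments:
    - [[-36.6, -6.3, 4.5], [0, 0, 13.7], 100]
    - [[-36.6, -6.3, 4.5], [0, 0, 13.7], 100]
    - [[-36.6, -6.3, 4.5], [0, 0, 13.7], 100]
    - [[-36.6, -6.3, 4.5], [0, 0, 13.7], 100]
    - [[-36.6, -6.3, 4.5], [0, 0, 13.7], 100]
    - [[-36.6, -6.3, 4.5], [0, 0, 13.7], 100]
    - [[-36.6, -6.3, 4.5], [0, 0, 13.7], 100]
    - [[-36.6, -6.3, 4.5], [0, 0, 13.7], 100]

```text
time_s: 14.05
eef_pos: [441.2, -387.7, 110.1]
ee_rot: [-0.001, 0.745, 0.667, 0.0]
force: [-0.3, -0.7, 0.1]
grip_width: 1.002
grip_force: 0.0
```

Call:
step_arm:
  increments:
    - [[0, 0, 0], [0, 0, 0], 100]
    - [[0, 0, 0], [0, 0, 0], 100]

```text
time_s: 14.3
eef_pos: [441.9, -387.6, 111.5]
ee_rot: [0.0, 0.745, 0.668, 0.0]
force: [0.0, -0.5, -0.8]
grip_width: 0.997
grip_force: 0.0
```

Run:
```python
from h import *
import pickle
c=snap("wrist","w9"); w5=pickle.load(open("w8.pkl","rb"));b=w5["img"]
cv2.imwrite("pics/w9.png",cv2.resize(np.hstack([c["img"][60:360,80:400,::-1],b[40:340,140:360,::-1]]),None,fx=1.48,fy=1.48,interpolation=cv2.INTER_CUBIC))
print(ctrl.sense()["eef_pos"]);print(inc([441,-388,2],-6.3))
```

```text
[ 441.875945   -387.73538738  111.5605022 ]
([-0.03, -0.09, 10.96], [0.0, 0.0, 0.1])
```

View pics/w9.png

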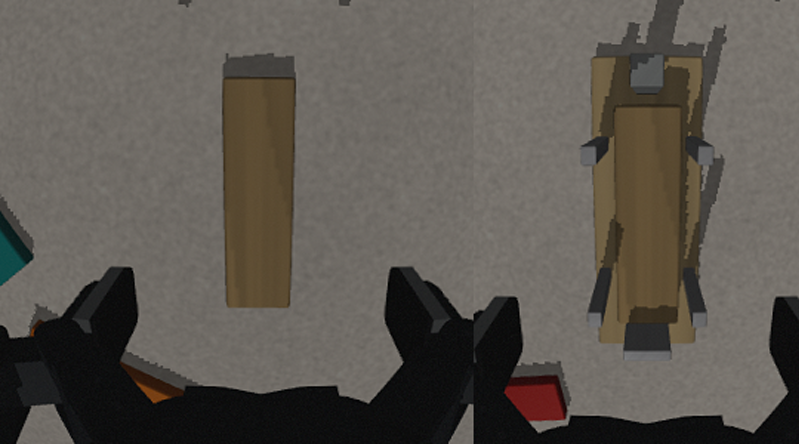

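Slat C's corners are (223,78), (296,77), (289,307) and (227,306). The orange decoy's corner at (150,385) is well behind the fingers. Slat B lies on A in the jig (right half).

Run:
```python
from h import *
import pickle
c=pickle.load(open("w9.pkl","rb"));w5=pickle.load(open("w8.pkl","rb"))
Q=np.array([onz(c,u/1.48+80,v/1.48+60,14) for u,v in [(223,78),(296,77),(289,307),(227,306)]])
print(Q.round(1).tolist(),Q.mean(0));d=Q[0]+Q[1]-Q[2]-Q[3];a=np.degrees(np.arctan2(d[1],d[0]));print(a)
print(inc([*Q.mean(0)[:2],2],a-90))
print("orange",onz(c,125/1.48+80,360/1.48+60,14),onz(c,180/1.48+80,385/1.48+60,14))
Q=np.array([onz(w5,(u-474)/1.48+140,v/1.48+40,40) for u,v in [(615,107),(681,107)]])
m=np.array([457.3,-16.8]);t=np.radians(97.35);print(((Q[:,:2]-m)@np.array([[np.cos(t),-np.sin(t)],[np.sin(t),np.cos(t)]])).round(1))
```

```text
[[429.9, -317.2, 14.0], [469.0, -321.0, 14.0], [452.4, -458.3, 14.0], [414.1, -453.4, 14.0]] [ 441.34960144 -387.49854345   14.        ]
83.25136526317932
([0.02, -0.06, 10.96], [0.0, 0.0, 0.5])
orange [ 336.56868539 -491.57718245   14.        ] [ 371.47548656 -515.30421735   14.        ]
[[ 68.5  18.4]
 [ 68.5 -19.7]]
```

Call:
step_arm:
  increments:
    - [[0, -0.1, 5], [0, 0, 0.5], 100]
    - [[0, -0.1, 9], [0, 0, 0.5], 100]
    - [[0, -0.1, 10.9], [0, 0, 0.5], 100]
    - [[0, -0.1, 10.9], [0, 0, 0.5], 0]
    - [[0, -0.1, 10.9], [0, 0, 0.5], 0]
    - [[0, -0.1, 10.9], [0, 0, 0.5], 0]
    - [[0, -0.1, 10.9], [0, 0, 0.5], 0]
    - [[0, -0.1, 10.9], [0, 0, 0.5], 0]

```text
time_s: 15.35
eef_pos: [441.3, -389.1, 4.2]
ee_rot: [0.002, 0.748, 0.664, -0.0]
force: [-0.8, 0.4, 5.9]
grip_width: 0.455
grip_force: 41.0
```

Call:
step_arm:
  increments:
    - [[0, 0, 0], [0, 0, 0], 0]
    - [[0, 0, 0], [0, 0, 0], 0]
    - [[0, 0, -6], [0, 0, 0], 0]
    - [[0, 0, -12], [0, 0, 0], 0]
    - [[0, 0, -15], [0, 0, 0], 0]
    - [[0, 0, -15], [0, 0, 0], 0]

```text
time_s: 16.1
eef_pos: [441.3, -389.1, 155.3]
ee_rot: [0.003, 0.748, 0.664, -0.0]
force: [-0.1, -0.2, -1.1]
grip_width: 0.454
grip_force: 40.9
```

Run:
```python
from h import *
print(ctrl.sense()["eef_pos"]);print(inc([457.3,-17,150],7.35))
```

```text
[ 441.25948538 -389.11297718  155.30816593]
([37.14, -2.82, 0.36], [0.2, 0.3, -14.2])
```

Call:
step_arm:
  increments:
    - [[37, -2.8, 0], [0, 0, -14.2], 0]
    - [[37, -2.8, 0], [0, 0, -14.2], 0]
    - [[37, -2.8, 0], [0, 0, -14.2], 0]
    - [[37, -2.8, 0], [0, 0, -14.2], 0]
    - [[37, -2.8, 0], [0, 0, -14.2], 0]
    - [[37, -2.8, 0], [0, 0, -14.2], 0]
    - [[37, -2.8, 0], [0, 0, -14.2], 0]
    - [[37, -2.8, 0], [0, 0, -14.2], 0]

```text
time_s: 17.1
eef_pos: [456.3, -17.8, 151.7]
ee_rot: [-0.0, 0.66, 0.751, -0.0]
force: [1.2, -0.7, -0.2]
grip_width: 0.457
grip_force: 40.9
```

Call:
step_arm:
  increments:
    - [[0, 0, 0], [0, 0, 0], 0]
    - [[0, 0, 0], [0, 0, 0], 0]

```text
time_s: 17.35
eef_pos: [456.6, -18.5, 152.1]
ee_rot: [-0.0, 0.661, 0.751, -0.0]
force: [-0.6, -0.6, -0.7]
grip_width: 0.454
grip_force: 40.9
```

Run:
```python
from h import *
print(ctrl.sense()["eef_pos"],ctrl.sense()["grip_width"]);print(inc([457.3,-18,45.5],7.35))
```

```text
[456.59575956 -18.51266431 152.10440633] 0.4539677695043057
([0.04, 0.08, 10.66], [-0.0, -0.0, -0.1])
```

Call:
step_arm:
  increments:
    - [[0, 0.1, 5], [0, 0, 0], 0]
    - [[0, 0.1, 8], [0, 0, 0], 0]
    - [[0, 0.1, 10], [0, 0, 0], 0]
    - [[0, 0.1, 10.6], [0, 0, 0], 0]
    - [[0, 0.1, 10.6], [0, 0, 0], 0]
    - [[0, 0.1, 10.6], [0, 0, 0], 0]

```text
time_s: 18.1
eef_pos: [458.1, -17.7, 47.1]
ee_rot: [0.001, 0.66, 0.751, 0.0]
force: [-0.2, 0.5, -0.1]
grip_width: 0.454
grip_force: 40.9
```

Call:
step_arm:
  increments:
    - [[0, 0, 0], [0, 0, 0], 75]
    - [[0, 0, 0], [0, 0, 0], 75]
    - [[0, 0, 0], [0, 0, 0], 75]
    - [[0, 0, -5], [0, 0, 0], 75]
    - [[0, 0, -11], [0, 0, 0], 75]
    - [[0, 0, -17], [0, 0, 0], 100]
    - [[0, 0, -22], [0, 0, 0], 100]
    - [[0, 0, -22], [0, 0, 0], 100]

```text
time_s: 19.1
eef_pos: [458.7, -17.7, 269.6]
ee_rot: [0.003, 0.66, 0.751, 0.001]
force: [0.5, 1.2, -1.2]
grip_width: 0.998
grip_force: 0.0
```

Run:
```python
from h import *
c=snap("wrist","w10")
t=snap("top","t10")
print(ctrl.sense()["eef_pos"]);print(inc([480,250,300],7))
```

```text
[457.34884511 -17.37052901 265.71582324]
([26.22, 5.68, -3.42], [-0.0, -0.0, 0.4])
```

Call:
step_arm:
  increments:
    - [[26, 5.7, -3.4], [0, 0, 0], 100]
    - [[26, 5.7, -3.4], [0, 0, 0], 100]
    - [[26, 5.7, -3.4], [0, 0, 0], 100]
    - [[26, 5.7, -3.4], [0, 0, 0], 100]
    - [[26, 5.7, -3.4], [0, 0, 0], 100]
    - [[26, 5.7, -3.4], [0, 0, 0], 100]
    - [[26, 5.7, -3.4], [0, 0, 0], 100]
    - [[26, 5.7, -3.4], [0, 0, 0], 100]

```text
time_s: 20.2
eef_pos: [480.9, 246.4, 300.1]
ee_rot: [-0.0, 0.661, 0.751, -0.0]
force: [0.0, 0.1, 0.6]
grip_width: 1.0
grip_force: 0.0
```

Run:
```python
from h import *
c=snap("wrist","w11");print(ctrl.sense()["eef_pos"])
```

```text
[480.86668228 246.58862629 300.26721279]
```

Call:
step_arm:
  increments:
    - [[12, -2, 0], [0, 0, 0], 100]
    - [[12, -2, 0], [0, 0, 0], 100]
    - [[12, -2, 0], [0, 0, 0], 100]
    - [[12, -2, 0], [0, 0, 0], 100]
    - [[12, -2, 0], [0, 0, 0], 100]

```text
time_s: 20.88
eef_pos: [446.1, 362.9, 300.4]
ee_rot: [0.0, 0.661, 0.751, -0.0]
force: [0.9, -0.7, 0.4]
grip_width: 0.998
grip_force: 0.0
```

Run:
```python
from h import *
import pickle
c=snap("wrist","w12");b=pickle.load(open("w11.pkl","rb"));j=pickle.load(open("w10.pkl","rb"))
r=lambda i:cv2.resize(i[...,::-1],None,fx=2,fy=2,interpolation=cv2.INTER_CUBIC)
print(c["extrinsics"][:3,3],b["extrinsics"][:3,3])
# project gauge guess to find crop
def proj(c,p):
    E=c["extrinsics"];q=E[:3,:3].T@(np.array(p)-E[:3,3]);t=np.arctan2(np.hypot(*q[:2]),q[2]);k=t/np.hypot(*q[:2])*c["fx"];return c["cx"]+k*q[0],c["cy"]+k*q[1]
for n,w in(("11",b),("12",c)):
    print(n,proj(w,[501,341,90]),proj(w,[668,139,20]))
P=[(int(x),int(y)) for x,y in(proj(b,[501,341,90]),proj(c,[501,341,90]))]
def cr(w,p):
    I=cv2.copyMakeBorder(w["img"],100,100,100,100,cv2.BORDER_CONSTANT);u,v=p
    return I[v:v+200,u:u+200]
print([(x-100,y-100) for x,y in P])
cv2.imwrite("pics/g.png",np.hstack([r(cr(b,P[0])),r(cr(c,P[1]))]))
cv2.imwrite("pics/w11.png",cv2.resize(b["img"][...,::-1],(800,600),interpolation=cv2.INTER_CUBIC))
```

```text
[437.7483369  431.37173054 442.42132306] [472.59418499 314.92211096 442.12172404]
11 (np.float64(282.99995435648196), np.float64(93.25239694905302)) (np.float64(361.3965929372805), np.float64(240.7451395214243))
12 (np.float64(297.44622957814863), np.float64(192.13400239719664)) (np.float64(361.61378413184485), np.float64(299.5095459169418))
[(182, -7), (197, 92)]
```

View pics/g.png

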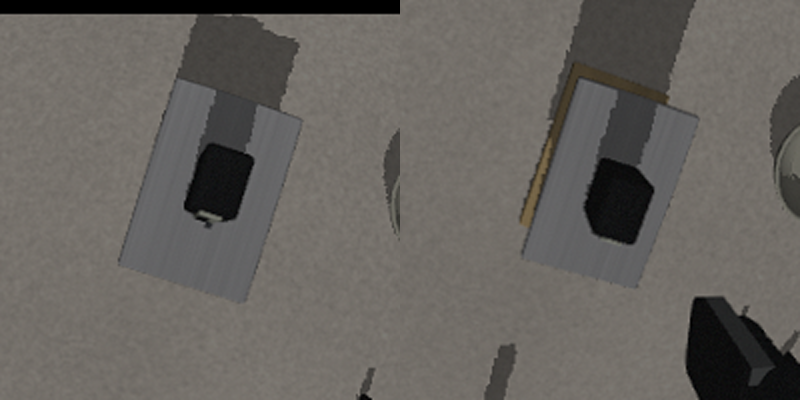

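The gauge plate's corners are at (180,80), (302,119), (245,303) and (119,264) in the left crop, and (578,78), (699,116), (638,288) and (521,258) in the right crop. The handle is dark, around (220,180) and (620,200).

Run:
```python
from h import *
import pickle
c=pickle.load(open("w12.pkl","rb"));b=pickle.load(open("w11.pkl","rb"))
L=[(180,80),(302,119),(245,303),(119,264)];Rr=[(578,78),(699,116),(638,288),(521,258)]
pl=lambda x,y:(x/2+182-.3,y/2-7-.3); pr=lambda x,y:((x-400)/2+197-.3,y/2+92-.3)
Q=np.array([tri([ray(b,*pl(*a)),ray(c,*pr(*d))])[0] for a,d in zip(L,Rr)])
print(Q.round(1).tolist(),Q.mean(0).round(1))
for w,f,P in((b,pl,L),(c,pr,Rr)):
    Q=np.array([onz(w,*f(*p),90) for p in P]);d=Q[0]+Q[1]-Q[2]-Q[3];print(Q.mean(0).round(1),np.degrees(np.arctan2(d[1],d[0])).round(2),np.linalg.norm(d)/2,np.linalg.norm(Q[0]-Q[1]))
# handle outline by threshold, at top z=140: left image dark blob
for w,n in((b,"L"),(c,"R")):
    g=w["img"].max(2); o=(182,-7) if n=="L" else (197,92)
    m=((g<32)).astype(np.uint8); k,l,s,ct=cv2.connectedComponentsWithStats(m)
    for i in range(1,k):
        if 300<s[i,4]<3000: print(n,s[i],ct[i],onz(w,*ct[i],120).round(1))
print(inc([500,340,200],0),inc([500,340,200],-20))
```

```text
[[477.5, 413.9, 84.0], [554.3, 401.9, 86.8], [535.5, 284.3, 87.1], [456.7, 297.5, 89.7]] [506.  349.4  86.9]
[506.  348.9  90. ] 80.06 117.57331422830093 75.73247543969269
[505.  349.8  90. ] 80.92 117.88984435167771 78.53084355657192
L [274  65  35  39 892] [291.22982063  83.39125561] [505.9 350.8 120. ]
L [349 190  50  56 799] [369.46808511 219.92740926] [625.3 209.  120. ]
L [  0 264  25  78 614] [  7.84690554 293.66449511] [ 59.8 -19.  120. ]
R [ 25   0  98  38 928] [77.15409483 23.56788793] [205.2 528.4 120. ]
R [ 289  171   35   43 1031] [305.48011639 192.04364694] [504.8 350.  120. ]
([-2.96, 5.06, 10.04], [0.0, 0.0, 7.3]) ([-2.96, 5.06, 10.04], [0.0, 0.0, 27.3])
```

Call:
step_arm:
  increments:
    - [[-2.1, 5.7, 0], [0, 0, 16.9], 100]
    - [[-2.1, 5.7, 6], [0, 0, 16.9], 100]
    - [[-2.1, 5.7, 12], [0, 0, 16.9], 100]
    - [[-2.1, 5.7, 12], [0, 0, 16.9], 100]
    - [[-2.1, 5.7, 12], [0, 0, 16.9], 100]
    - [[-2.1, 5.7, 12], [0, 0, 16.9], 100]

```text
time_s: 21.68
eef_pos: [505.7, 351.0, 183.3]
ee_rot: [0.001, 0.763, 0.646, 0.002]
force: [-0.5, -0.1, -0.6]
grip_width: 1.005
grip_force: 0.0
```

Run:
```python
from h import *
c=snap("wrist","w13")
print(ctrl.sense()["eef_pos"]);print(inc([505.5,349.5,99],-9.6))
cv2.imwrite("pics/w13.png",c["img"][40:384,80:440,::-1])
```

```text
[505.47675686 350.96458667 182.80959337]
([-0.16, -0.0, 8.38], [0.2, -0.1, 0.1])
```

View pics/w13.png

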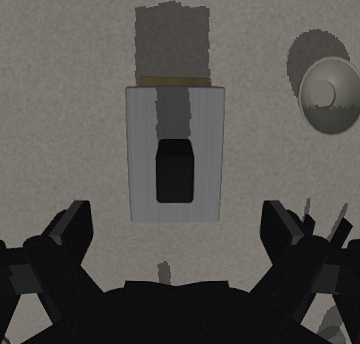

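w13 shows the gauge's plate and black handle at (175,175), centred between the fingers. I descend and grip.

Call:
step_arm:
  increments:
    - [[-0.1, 0, 4], [0, 0, 0], 100]
    - [[-0.1, 0, 7], [0, 0, 0], 100]
    - [[-0.1, 0, 8.3], [0, 0, 0], 100]
    - [[-0.1, 0, 8.3], [0, 0, 0], 100]
    - [[-0.1, 0, 8.3], [0, 0, 0], 0]
    - [[-0.1, 0, 8.3], [0, 0, 0], 0]
    - [[-0.1, 0, 8.3], [0, 0, 0], 0]
    - [[-0.1, 0, 8.3], [0, 0, 0], 0]
  squeeze: 70

```text
time_s: 22.72
eef_pos: [504.8, 349.8, 97.9]
ee_rot: [0.0, 0.763, 0.646, 0.001]
force: [-1.1, -0.7, 3.0]
grip_width: 0.297
grip_force: 69.7
```

Call:
step_arm:
  increments:
    - [[0, 0, 0], [0, 0, 0], 0]
    - [[0, 0, 0], [0, 0, 0], 0]
    - [[0, 0, 0], [0, 0, 0], 0]
    - [[0, 0, 0], [0, 0, 0], 0]

```text
time_s: 23.22
eef_pos: [504.7, 349.8, 97.9]
ee_rot: [0.0, 0.763, 0.646, 0.0]
force: [0.2, -0.6, 5.6]
grip_width: 0.294
grip_force: 69.8
```

Call:
step_arm:
  increments:
    - [[0, 0, -2], [0, 0, 0], 0]
    - [[0, 0, -7], [0, 0, 0], 0]
    - [[0, 0, -12], [0, 0, 0], 0]
    - [[0, 0, -12], [0, 0, 0], 0]
    - [[0, 0, -12], [0, 0, 0], 0]

```text
time_s: 23.85
eef_pos: [503.8, 349.3, 215.3]
ee_rot: [-0.0, 0.763, 0.646, -0.002]
force: [0.8, 0.5, -3.9]
grip_width: 0.298
grip_force: 69.9
```

Run:
```python
from h import *
s=ctrl.sense();print(s["eef_pos"],s["ee_rot"],s["force"],s["joints"]);print(inc([457.3,-16.8,220],7.35))
```

```text
[503.79992521 349.29527652 215.26545396] [-4.73034431e-04  7.63307677e-01  6.46032745e-01 -1.69086440e-03] [ 0.82005279  0.53306009 -3.89122522] [ 4.15384601e-01  5.22779527e-01  1.23187257e+00 -5.07097089e-05
  1.39045178e+00  5.81436516e-01]
([-36.88, 1.46, -0.41], [-0.2, 0.1, -16.9])
```

Call:
step_arm:
  increments:
    - [[-36.9, 1.5, 0], [0, 0, -16.9], 0]
    - [[-36.9, 1.5, 0], [0, 0, -16.9], 0]
    - [[-36.9, 1.5, 0], [0, 0, -16.9], 0]
    - [[-36.9, 1.5, 0], [0, 0, -16.9], 0]
    - [[-36.9, 1.5, 0], [0, 0, -16.9], 0]
    - [[-36.9, 1.5, 0], [0, 0, -16.9], 0]
    - [[-36.9, 1.5, 0], [0, 0, -16.9], 0]
    - [[-36.9, 1.5, 0], [0, 0, -16.9], 0]

```text
time_s: 24.85
eef_pos: [457.8, -16.4, 216.0]
ee_rot: [-0.001, 0.66, 0.751, -0.0]
force: [0.6, 0.3, -3.2]
grip_width: 0.29
grip_force: 70.1
```

Call:
step_arm:
  increments:
    - [[0, 0, 0], [0, 0, 0], 0]
    - [[0, 0, 0], [0, 0, 0], 0]

```text
time_s: 25.1
eef_pos: [458.3, -15.8, 217.0]
ee_rot: [-0.0, 0.659, 0.752, -0.0]
force: [0.5, 0.2, -3.7]
grip_width: 0.294
grip_force: 70.1
```

Run:
```python
from h import *
import pickle
c=snap("wrist","w14"); j=pickle.load(open("w10.pkl","rb"))
s=ctrl.sense();print(s["eef_pos"],s["force"]);print(inc([457.3,-16.8,98.5],7.35))
cv2.imwrite("pics/w14.png",np.hstack([c["img"][:300,106:406,::-1],j["img"][:300,106:406,::-1]]))
```

```text
[458.32787359 -15.97978417 217.11559402] [ 0.75385535  0.35004159 -3.73882987]
([-0.07, -0.11, 11.86], [-0.0, -0.0, 0.1])
```

View pics/w14.png

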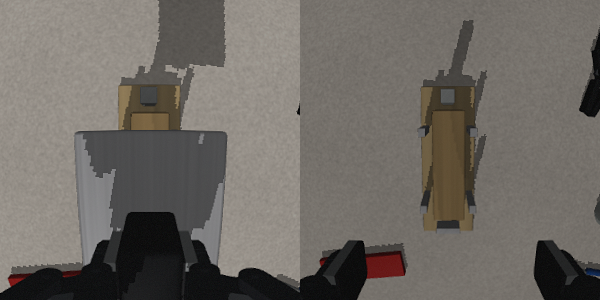

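w14 left shows the gauge's plate square above the jig (far edge at v≈131, in line with the post at (148,95)). w14 right shows all three slats neatly stacked. I lower the gauge.

Call:
step_arm:
  increments:
    - [[-0.1, -0.1, 4], [0, 0, 0], 0]
    - [[-0.1, -0.1, 8], [0, 0, 0], 0]
    - [[-0.1, -0.1, 10.5], [0, 0, 0], 0]
    - [[-0.1, -0.1, 11.3], [0, 0, 0], 0]
    - [[-0.1, -0.1, 11.7], [0, 0, 0], 0]
    - [[-0.1, -0.1, 11.7], [0, 0, 0], 0]
    - [[-0.1, -0.1, 11.7], [0, 0, 0], 0]
    - [[-0.1, -0.1, 11.7], [0, 0, 0], 0]

```text
time_s: 26.15
eef_pos: [457.9, -17.9, 100.8]
ee_rot: [0.001, 0.66, 0.751, 0.0]
force: [-0.2, 0.7, -1.1]
grip_width: 0.295
grip_force: 70.4
```

Run:
```python
from h import *
s=ctrl.sense();print(s["eef_pos"],s["force"]);print(inc([457.3,-16.8,98],7.35))
```

```text
[457.85117191 -17.93882515 100.82264523] [-0.22646845  0.65846226 -1.09165217]
([0.12, -0.04, 0.28], [0.1, 0.0, 0.0])
```

Call:
step_arm:
  increments:
    - [[0.1, 0, 0.2], [0, 0, 0], 0]
    - [[0.1, 0, 0.3], [0, 0, 0], 0]
    - [[0.1, 0, 0.3], [0, 0, 0], 0]
    - [[0.1, 0, 0.3], [0, 0, 0], 0]

```text
time_s: 26.65
eef_pos: [457.6, -17.0, 97.8]
ee_rot: [0.0, 0.66, 0.751, 0.0]
force: [-2.1, 0.3, 5.7]
grip_width: 0.297
grip_force: 71.5
```

Call:
step_arm:
  increments:
    - [[0, 0, 0], [0, 0, 0], 55]
    - [[0, 0, 0], [0, 0, 0], 55]
    - [[0, 0, 0], [0, 0, 0], 55]
    - [[0, 0, 0], [0, 0, 0], 55]
    - [[0, 0, 0], [0, 0, 0], 55]
    - [[0, 0, 0], [0, 0, 0], 55]
    - [[0, 0, 0], [0, 0, 0], 55]

```text
time_s: 27.52
eef_pos: [457.3, -16.9, 97.3]
ee_rot: [0.0, 0.66, 0.751, -0.0]
force: [0.3, 0.1, -0.9]
grip_width: 0.55
grip_force: 0.0
```

Run:
```python
from h import *
import pickle
c=snap("wrist","w15"); t=snap("scene","s15"); 
s=ctrl.sense();print(s["eef_pos"],s["force"])
cv2.imwrite("pics/w15.png",np.hstack([c["img"][:300,106:406,::-1],cv2.resize(t["img"][150:270,210:390,::-1],(450,300),interpolation=cv2.INTER_CUBIC)]))
```

```text
[457.34129508 -16.8766125   97.31107823] [-0.79316687 -0.30866839  0.9393    ]
```

View pics/w15.png

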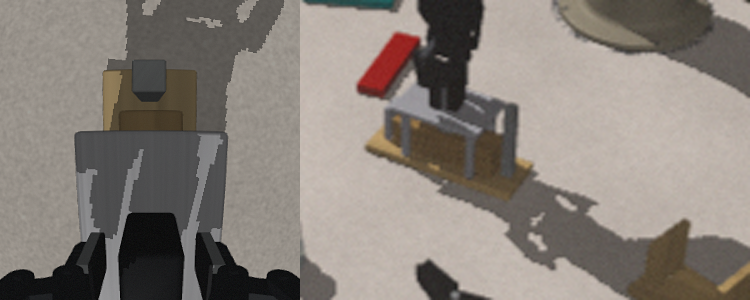

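w15 shows the gauge sitting level on the four guides, with the fingers free of it and the plate edge square to the post. That was the 14th picture, so from here I measure with image code only. I re-grip and return the gauge.

Call:
step_arm:
  increments:
    - [[0, 0, 0], [0, 0, 0], 0]
    - [[0, 0, 0], [0, 0, 0], 0]
    - [[0, 0, 0], [0, 0, 0], 0]
    - [[0, 0, 0], [0, 0, 0], 0]
    - [[0, 0, 0], [0, 0, 0], 0]

```text
time_s: 28.25
eef_pos: [457.4, -16.9, 97.5]
ee_rot: [0.0, 0.66, 0.751, 0.0]
force: [-1.5, 0.2, 4.2]
grip_width: 0.292
grip_force: 69.0
```

Call:
step_arm:
  increments:
    - [[0, 0, -1], [0, 0, 0], 0]
    - [[0, 0, -6], [0, 0, 0], 0]
    - [[0, 0, -12], [0, 0, 0], 0]
    - [[0, 0, -12], [0, 0, 0], 0]
    - [[0, 0, -12], [0, 0, 0], 0]

```text
time_s: 28.88
eef_pos: [456.6, -16.7, 216.2]
ee_rot: [-0.001, 0.66, 0.751, -0.001]
force: [-0.2, -0.4, -4.0]
grip_width: 0.292
grip_force: 71.1
```

Run:
```python
from h import *
s=ctrl.sense();print(s["eef_pos"],s["force"]);print(inc([504.7,349.8,215],-9.5))
```

```text
[456.57255444 -16.69723673 216.22882302] [-0.20025014 -0.35392226 -3.95790943]
([35.73, 9.49, 0.13], [-0.1, -0.0, 16.9])
```

Call:
step_arm:
  increments:
    - [[35.7, 9.5, 0], [0, 0, 16.9], 0]
    - [[35.7, 9.5, 0], [0, 0, 16.9], 0]
    - [[35.7, 9.5, 0], [0, 0, 16.9], 0]
    - [[35.7, 9.5, 0], [0, 0, 16.9], 0]
    - [[35.7, 9.5, 0], [0, 0, 16.9], 0]
    - [[35.7, 9.5, 0], [0, 0, 16.9], 0]
    - [[35.7, 9.5, 0], [0, 0, 16.9], 0]
    - [[35.7, 9.5, 0], [0, 0, 16.9], 0]

```text
time_s: 29.88
eef_pos: [505.0, 349.0, 215.2]
ee_rot: [-0.0, 0.763, 0.646, -0.002]
force: [-0.8, -0.7, -3.3]
grip_width: 0.297
grip_force: 70.9
```

Call:
step_arm:
  increments:
    - [[0, 0, 0], [0, 0, 0], 0]
    - [[0, 0, 0], [0, 0, 0], 0]

```text
time_s: 30.12
eef_pos: [505.8, 348.3, 217.4]
ee_rot: [0.0, 0.764, 0.646, -0.0]
force: [-0.8, 0.9, -4.2]
grip_width: 0.293
grip_force: 70.9
```

Run:
```python
from h import *
s=ctrl.sense();print(s["eef_pos"],s["force"]);print(inc([504.7,349.8,98.2],-9.5))
```

```text
[505.81135664 348.34781296 217.36518913] [-0.81519476  0.90434715 -4.21689399]
([0.13, -0.13, 11.92], [-0.0, 0.0, -0.1])
```

Call:
step_arm:
  increments:
    - [[0.1, -0.1, 4], [0, 0, 0], 0]
    - [[0.1, -0.1, 8], [0, 0, 0], 0]
    - [[0.1, -0.1, 10.5], [0, 0, 0], 0]
    - [[0.1, -0.1, 11.4], [0, 0, 0], 0]
    - [[0.1, -0.1, 11.7], [0, 0, 0], 0]
    - [[0.1, -0.1, 11.7], [0, 0, 0], 0]
    - [[0.1, -0.1, 11.7], [0, 0, 0], 0]
    - [[0.1, -0.1, 11.7], [0, 0, 0], 0]

```text
time_s: 31.12
eef_pos: [505.0, 350.6, 100.8]
ee_rot: [0.0, 0.763, 0.646, 0.0]
force: [-0.6, -0.4, -3.4]
grip_width: 0.294
grip_force: 70.9
```

Run:
```python
from h import *
s=ctrl.sense();print(s["eef_pos"],s["force"]);print(inc([504.7,349.8,97.8],-9.5))
```

```text
[505.00537224 350.6101096  100.84410507] [-0.56757765 -0.40016709 -3.3568365 ]
([-0.09, -0.02, 0.3], [0.0, -0.0, -0.0])
```

Call:
step_arm:
  increments:
    - [[-0.1, 0, 0.2], [0, 0, 0], 0]
    - [[-0.1, 0, 0.3], [0, 0, 0], 0]
    - [[-0.1, 0, 0.3], [0, 0, 0], 0]
    - [[-0.1, 0, 0.3], [0, 0, 0], 0]

```text
time_s: 31.62
eef_pos: [504.6, 349.5, 97.5]
ee_rot: [0.0, 0.763, 0.646, -0.0]
force: [-3.2, -2.2, 0.7]
grip_width: 0.3
grip_force: 71.5
```

Call:
step_arm:
  increments:
    - [[0, 0, 0], [0, 0, 0], 100]
    - [[0, 0, 0], [0, 0, 0], 100]
    - [[0, 0, 0], [0, 0, 0], 100]
    - [[0, 0, 0], [0, 0, 0], 100]
    - [[0, 0, -5], [0, 0, 0], 100]
    - [[0, 0, -11], [0, 0, 0], 100]
    - [[0, 0, -17], [0, 0, 0], 100]
    - [[0, 0, -20], [0, 0, 0], 100]

```text
time_s: 32.62
eef_pos: [505.0, 349.7, 301.1]
ee_rot: [0.001, 0.763, 0.646, 0.002]
force: [0.3, 0.0, 0.2]
grip_width: 0.997
grip_force: 0.0
```

Run:
```python
from h import *
s=ctrl.sense();print(s["eef_pos"],s["force"]);print(inc([620,70,300],0))
```

```text
[504.97110065 349.73029489 301.11102945] [0.28868751 0.00438461 0.19858473]
([-25.69, 15.96, 0.11], [0.3, -0.1, -9.5])
```

Call:
step_arm:
  increments:
    - [[-25.7, 16, 0], [0, 0, -9.5], 100]
    - [[-25.7, 16, 0], [0, 0, -9.5], 100]
    - [[-25.7, 16, 0], [0, 0, -9.5], 100]
    - [[-25.7, 16, 0], [0, 0, -9.5], 100]
    - [[-25.7, 16, 0], [0, 0, -9.5], 100]
    - [[-25.7, 16, 0], [0, 0, -9.5], 100]
    - [[-25.7, 16, 0], [0, 0, -9.5], 100]
    - [[-25.7, 16, 0], [0, 0, -9.5], 100]

```text
time_s: 33.62
eef_pos: [619.7, 70.9, 297.6]
ee_rot: [0.0, 0.707, 0.708, 0.0]
force: [-0.0, -1.2, -0.1]
grip_width: 1.0
grip_force: 0.0
```

```bash
cat >> h.py <<'E'
def proj(c,p):
    E=c["extrinsics"];q=E[:3,:3].T@(np.array(p)-E[:3,3]);t=np.arctan2(np.hypot(*q[:2]),q[2]);k=t/np.hypot(*q[:2])*c["fx"];return c["cx"]+k*q[0],c["cy"]+k*q[1]
E
python3 - <<'E'
from h import *
c=snap("wrist","w16");print(ctrl.sense()["eef_pos"],proj(c,[668,139,20]))
m=(c["img"].max(2)<42).astype(np.uint8)
k,l,s,ct=cv2.connectedComponentsWithStats(m)
for i in range(1,k):
    if 200<s[i,4]<6000:
        print(s[i],ct[i].round(1),onz(c,*ct[i],12).round(1))
        C,_=cv2.findContours((l==i).astype(np.uint8),cv2.RETR_EXTERNAL,cv2.CHAIN_APPROX_NONE)
        P=cv2.approxPolyDP(C[0],2,True)[:,0]
        if 300<ct[i][0]<420 or abs(ct[i][0]-proj(c,[668,139,20])[0])<60:
            for p in P: print(p,onz(c,*p,24)[:2].round(1),c["img"][p[1],p[0]])
E
```

```text
[619.67634543  70.85273587 297.58633421] (np.float64(290.13580054910466), np.float64(112.93096917546335))
[273  57  15  59 311] [279.9  88.4] [654.  174.1  12. ]
[285  57] [660.1 218.2] [14 16 16]
[281  61] [654.6 212.2] [16 19 19]
[277  83] [649.1 180.7] [13 13 14]
[273  86] [643.6 176.4] [5 6 8]
[280 115] [653.4 135.9] [ 9 10 10]
[285 115] [660.4 136. ] [33 32 32]
[284 110] [658.9 143. ] [19 19 21]
[287 107] [663.1 147.2] [27 27 29]
[282 104] [656.1 151.3] [27 28 26]
[278  91] [650.5 169.5] [15 18 19]
[288  72  40  48 334] [309.5  97.8] [696.7 161.8  12. ]
[326  73] [718.  197.8] [16 15 15]
[319  78] [707.9 190. ] [39 37 36]
[309  97] [693.8 162.2] [33 33 31]
[310 100] [695.3 158. ] [12 12 11]
[288 115] [664.6 136. ] [37 37 39]
[290 119] [667.5 130.5] [27 28 26]
[297 118] [677.3 132.1] [31 33 37]
[301 111] [682.8 142.1] [14 11 12]
[315 102] [702.5 155.5] [18 18 19]
[314  98] [701.  161.1] [19 20 21]
[268 116  27  39 508] [279.1 135.7] [653.4 105.8  12. ]
[275 116] [646.5 134.4] [39 39 37]
[268 150] [637.1  86.4] [2 3 4]
[279 154] [652.7  80.8] [12 11 15]
[294 123] [673.1 125. ] [32 31 30]
[288 121] [664.7 127.6] [27 26 25]
[275 146] [646.9  92.2] [30 29 30]
[281 120] [654.9 128.9] [26 26 25]
[112 160  35  23 352] [130.6 170.2] [425.2  57.4  12. ]
```

Call:
step_arm:
  increments:
    - [[3, 4, 10], [0, 0, 0], 100]
    - [[3, 4, 10], [0, 0, 0], 100]
    - [[3, 4, 10], [0, 0, 0], 100]
    - [[3, 4, 10], [0, 0, 0], 100]
    - [[3, 4, 10], [0, 0, 0], 100]

```text
time_s: 34.3
eef_pos: [660.3, 99.4, 199.9]
ee_rot: [0.001, 0.707, 0.707, 0.001]
force: [0.6, 0.4, 0.0]
grip_width: 1.001
grip_force: 0.0
```

Run:
```python
from h import *
import pickle
c=snap("wrist","w17");b=pickle.load(open("w16.pkl","rb"))
print(ctrl.sense()["eef_pos"],c["extrinsics"][:3,3])
for w in(b,c):
    g=w["img"].max(2); x,y=map(int,proj(w,[668,150,20]))
    roi=g[max(0,y-60):y+75,x-60:x+70]; print(np.histogram(roi,bins=range(0,200,10))[0])
    m=(g<62).astype(np.uint8); k,l,s,ct=cv2.connectedComponentsWithStats(m)
    for i in range(1,k):
        if s[i,4]>200 and abs(ct[i]-[x,y]).max()<50:
            C,_=cv2.findContours((l==i).astype(np.uint8),cv2.RETR_EXTERNAL,cv2.CHAIN_APPROX_NONE)
            P=cv2.approxPolyDP(max(C,key=len),1.5,True)[:,0]; print(s[i])
            print([(int(p[0]),int(p[1]),*onz(w,*p,24)[:2].round(0).astype(int).tolist()) for p in P])
```

```text
[660.24779636  99.3782541  199.52983777] [660.27301413 168.46959248 341.91733698]
[  40  569  450   85   82   79   79  597  165   82   70   97 8850 6297
    8    0    0    0    0]
[ 268   56   60  100 1320]
[(284, 56, 659, 220), (281, 59, 655, 215), (276, 83, 648, 181), (273, 85, 644, 178), (278, 106, 651, 148), (275, 111, 646, 141), (278, 111, 651, 141), (281, 116, 655, 134), (286, 115, 662, 136), (290, 120, 667, 129), (287, 122, 663, 126), (277, 142, 650, 98), (276, 138, 648, 103), (281, 118, 655, 132), (275, 116, 647, 134), (268, 145, 637, 94), (268, 151, 637, 85), (279, 155, 653, 79), (294, 124, 673, 124), (290, 120, 667, 129), (294, 117, 673, 133), (297, 118, 677, 132), (302, 111, 684, 142), (316, 101, 704, 157), (314, 98, 701, 161), (327, 75, 719, 195), (324, 72, 715, 199), (322, 73, 712, 197), (309, 100, 694, 158), (296, 110, 676, 143), (291, 108, 669, 146), (293, 112, 672, 140), (287, 115, 663, 136), (285, 109, 660, 144), (289, 107, 666, 147), (282, 104, 656, 151), (278, 89, 650, 172), (286, 58, 662, 217)]
[  36  815  847  113  101  101  122  881  368  129   80   98 5426 8404
   29    0    0    0    0]
[ 234   65   78  128 2049]
[(256, 65, 662, 219), (251, 66, 656, 218), (244, 101, 649, 180), (240, 103, 645, 178), (246, 126, 651, 153), (244, 136, 649, 143), (250, 141, 655, 137), (243, 143, 648, 135), (234, 188, 637, 85), (240, 189, 644, 84), (242, 186, 646, 88), (245, 192, 649, 81), (249, 191, 654, 82), (267, 154, 673, 123), (264, 147, 670, 131), (268, 144, 674, 134), (272, 145, 679, 133), (275, 138, 682, 140), (296, 123, 704, 157), (294, 118, 702, 162), (311, 87, 720, 196), (307, 84, 716, 199), (303, 87, 711, 196), (287, 118, 694, 162), (289, 120, 697, 160), (269, 134, 675, 145), (252, 127, 657, 152), (246, 106, 651, 175), (250, 100, 655, 181)]
```

Run:
```python
from h import *
print(inc([681.6,188.5,70],-18.9),inc([681.6,188.5,3],-18.9))
```

```text
([8.92, 2.09, 12.96], [0.2, -0.0, 18.9]) ([8.92, 2.07, 19.66], [0.2, -0.0, 18.9])
```

Call:
step_arm:
  increments:
    - [[8.9, 2.1, 6], [0, 0, 18.9], 100]
    - [[8.9, 2.1, 13], [0, 0, 18.9], 100]
    - [[8.9, 2.1, 13], [0, 0, 18.9], 100]
    - [[8.9, 2.1, 13], [0, 0, 18.9], 100]
    - [[8.9, 2.1, 13], [0, 0, 18.9], 100]
    - [[8.9, 2.1, 13], [0, 0, 18.9], 100]

```text
time_s: 35.1
eef_pos: [682.1, 187.9, 70.1]
ee_rot: [0.001, 0.814, 0.581, 0.002]
force: [0.8, -0.9, 0.3]
grip_width: 1.001
grip_force: 0.0
```

Run:
```python
from h import *
c=snap("wrist","w18")
print(ctrl.sense()["eef_pos"]);print(inc([681.6,188.5,3],-18.9))
w=c;g=w["img"].max(2)
x,y=map(int,proj(w,[685,200,24]));print(x,y)
for yy in (180,190,200,210):
    # dark runs along gripper-y line through clamp at axial positions
    pass
ax=np.array([.324,.946]);pr=np.array([.946,-.324])
for d in (5,10,15,20,24):
    row=[]
    for e in range(-45,46):
        p=np.array([681.6,188.5])+ax*d+pr*e; u,v=proj(w,[*p,24]); row.append("#" if g[int(v+.5),int(u+.5)]<62 else ".")
    print(d,"".join(row))
```

```text
[681.88735235 187.95868439  69.65622083]
([0.03, -0.07, 6.67], [0.2, -0.1, -0.1])
253 199
5 ..............#########.............................................##########.............
10 .............##########..............................................#########.............
15 .............#########...............................................#########.............
20 ............##########................................................##########...........
24 .............########.................................................#######..............
```

The paddles lie symmetrically at −32 and +32 mm about the tool axis. I descend and squeeze.

Call:
step_arm:
  increments:
    - [[0, 0, 3], [0, 0, 0], 100]
    - [[0, 0, 6], [0, 0, 0], 100]
    - [[0, 0, 6.7], [0, 0, 0], 100]
    - [[0, 0, 6.7], [0, 0, 0], 100]
    - [[0, 0, 6.7], [0, 0, 0], 60]
    - [[0, 0, 6.7], [0, 0, 0], 30]
    - [[0, 0, 6.7], [0, 0, 0], 30]
    - [[0, 0, 6.7], [0, 0, 0], 30]
  squeeze: 35

```text
time_s: 36.15
eef_pos: [683.6, 189.0, 5.1]
ee_rot: [0.002, 0.814, 0.581, 0.004]
force: [0.2, -0.2, 17.2]
grip_width: 0.405
grip_force: 33.2
```

Call:
step_arm:
  increments:
    - [[0, 0, 0], [0, 0, 0], 30]
    - [[0, 0, 0], [0, 0, 0], 30]
    - [[0, 0, 0], [0, 0, 0], 30]
    - [[0, 0, 0], [0, 0, 0], 30]
    - [[0, 0, 0], [0, 0, 0], 30]

```text
time_s: 36.78
eef_pos: [683.6, 189.0, 5.1]
ee_rot: [0.002, 0.814, 0.581, 0.004]
force: [-1.0, 1.2, 17.0]
grip_width: 0.409
grip_force: 33.2
```

Call:
step_arm:
  increments:
    - [[0, 0, -2], [0, 0, 0], 30]
    - [[0, 0, -6], [0, 0, 0], 30]
    - [[0, 0, -10], [0, 0, 0], 30]
    - [[0, 0, -12], [0, 0, 0], 30]
    - [[0, 0, -12], [0, 0, 0], 30]
    - [[0, 0, -12], [0, 0, 0], 30]

```text
time_s: 37.52
eef_pos: [680.4, 188.6, 119.3]
ee_rot: [-0.0, 0.814, 0.581, -0.001]
force: [0.4, 0.1, -1.2]
grip_width: 0.402
grip_force: 35.1
```

Run:
```python
from h import *
c=snap("wrist","w19");s=ctrl.sense();P=s["eef_pos"]
print(P,s["grip_width"],s["grip_force"],s["force"])
w=c;g=w["img"].max(2).astype(int)
q=s["ee_rot"];Rt=R.from_quat([q[1],q[2],q[3],q[0]])
for zz in (-7-12,):
  for d in range(4,34,3):
    row="".join("#" if g[int(v+.5),int(u+.5)]<45 else "+" if g[int(v+.5),int(u+.5)]<75 else "." for u,v in (proj(w,P+Rt.apply([d,e,zz])) for e in range(-40,41)))
    print(d,row)
print(inc([429.8,196.5,130],7.35))
```

```text
[680.38286257 188.52811724 118.90743475] 0.4040641939063339 35.116858989349566 [-0.66738655 -0.44479355 -1.27178131]
4 .........######################....................+#####################........
7 ..........+#####++##############...................####################+.........
10 ............##############+#####..................####################...........
13 ..................########.#####+.................##############.................
16 ...................+######.######................+#####++######..................
19 ............................#####+...............######..........................
22 ............................######...............######..........................
25 .............................#####..............######...........................
28 ..............................####+.............#####............................
31 .................................................................................
([-7.37, -23.97, -1.05], [-0.1, 0.0, -26.3])
```

Call:
step_arm:
  increments:
    - [[-7.3, -24.1, -2], [0, 0, -26.3], 30]
    - [[-7.3, -24.1, -2], [0, 0, -26.3], 30]
    - [[-7.3, -24.1, -2], [0, 0, -26.3], 30]
    - [[-7.3, -24.1, -2], [0, 0, -26.3], 30]
    - [[-7.3, -24.1, -2], [0, 0, -26.3], 30]
    - [[-7.3, -24.1, -2], [0, 0, -26.3], 30]
    - [[-7.3, -24.1, -2], [0, 0, -26.3], 30]
    - [[-7.3, -24.1, -2], [0, 0, -26.3], 30]

```text
time_s: 38.58
eef_pos: [430.1, 197.5, 139.9]
ee_rot: [-0.0, 0.66, 0.751, -0.0]
force: [0.1, -0.1, -2.2]
grip_width: 0.402
grip_force: 35.2
```

Call:
step_arm:
  increments:
    - [[0, 0, 0], [0, 0, 0], 30]
    - [[0, 0, 0], [0, 0, 0], 30]

```text
time_s: 38.83
eef_pos: [429.5, 197.6, 140.2]
ee_rot: [-0.0, 0.66, 0.751, -0.0]
force: [0.6, 0.3, -0.3]
grip_width: 0.404
grip_force: 35.2
```

Run:
```python
from h import *
import pickle
s=ctrl.sense();print(s["eef_pos"],s["grip_width"]);print(inc([428.8,196.4,64],7.35),inc([435.1,147.8,64],7.35))
t=snap("top","t20")
# stack check in top view: jig area vs t10 ; table slat areas
o=pickle.load(open("t10.pkl","rb"))
d=np.abs(t["img"].astype(int)-o["img"].astype(int)).max(2)
def pt(c,p):
    E=c["extrinsics"];q=E[:3,:3].T@(np.array(p)-E[:3,3]);return c["cx"]+c["fx"]*q[0]/q[2],c["cy"]+c["fy"]*q[1]/q[2]
m=np.array([457.3,-16.8]);th=np.radians(97.35);ex=np.array([np.cos(th),np.sin(th)]);ey=np.array([-ex[1],ex[0]])
for xx in range(-90,120,6):
    print(f"{xx:4d}","".join("%4d"%t["img"][int(v+.5),int(u+.5)].max() for u,v in (pt(t,[*(m+ex*xx+ey*yy),54]) for yy in range(-40,41,5))))
```

```text
[429.50292928 197.63645547 140.22348262] 0.40414820182839767
([-0.11, -0.08, 7.62], [-0.0, 0.0, 0.0]) ([-5.01, -0.08, 7.62], [-0.0, 0.0, 0.0])
 -90  126 125 114 118 122 124 128 125 120 120 121 121 122 121 121 120 121
 -84  127 125 115 118 121 120 119 114 118 117 117 106 120 120 121 119 118
 -78  127 122  99 117 120 121 102 100  98 100  92  82 103 120 120 119 106
 -72  128 125 105 117 119 119  76  70  76  82  68  74 117 118 120 119 120
 -66  128 125 119 117 109 112 102 100 103 100 103 105  89 112 120 120 120
 -60  126 125 109 115 107 102 101 103 105 104 102 109  97 111 120 119 106
 -54  126 123 102 108 102 104 102 102 106 105 102 107  87 107 115 116 118
 -48  125 114 109 100 102 103 102 102 105 104 100 106  92 105 108 102 121
 -42  126 123 109  52  70 101 101 103 105 104 100 106  89 103 114 100 106
 -36  126 123  99  64  63 102 101 103 105 104 102 106  98  93  85 105 110
 -30  126 124  76  68  95 104 102 102 106 106 100 105  82  75  77 106 123
 -24  126  97  76  70  92 102 102 102 105 105 100 101  77  64  77 108 121
 -18  127  98  73  66  67 101 102 103 105 103 102 101  76  66  76 117
[... 932 characters left out ...]
04 106 103 101  75  64  77 108 108
  66  129 100  75  69  68  98  98  89 102 106 103  92  81  67  76 118 104
  72  127 100  70  70  65  65  69  69  65  62  68  76  70  73 112 120 120
  78  129 103  75  84  70  70  69  62  56  59  60  65  72  76 119 120 124
  84  127  85 103  91  71  68  89  97  93  41  45  68  71 104 118 119 108
  90  126  80  82  91  71  73  92  95  94  48  51  68  71 104 117 120 110
  96  101  81  98  92  69  71  71  65  87  72  69  69  78 106 117 113 118
 102   95 108  95  70  68  77  77  71  71  69  77  71  68  79  81  83 114
 108   81  58  78  62  76  77  76  77  78  78  68  51  56  99 100  85 114
 114   78  45  16  39  98  80  79  79  81  93  49  19 107 125 126 127 128
```

Run:
```python
from h import *
import pickle
t=pickle.load(open("t20.pkl","rb"))
def pt(c,p):
    E=c["extrinsics"];q=E[:3,:3].T@(np.array(p)-E[:3,3]);return c["cx"]+c["fx"]*q[0]/q[2],c["cy"]+c["fy"]*q[1]/q[2]
m=np.array([457.3,-16.8]);th=np.radians(97.35);ex=np.array([np.cos(th),np.sin(th)]);ey=np.array([-ex[1],ex[0]])
G=cv2.resize(t["img"].max(2),None,fx=4,fy=4,interpolation=cv2.INTER_CUBIC)
def line(xx,z): return "%4d "%xx+"".join(("#" if g<45 else "+" if g<60 else "-" if g<85 else ".") for g in (G[int(4*v+2),int(4*u+2)] for u,v in (pt(t,[*(m+ex*xx+ey*yy),z]) for yy in range(-40,41))))
for x in range(98,170,4): print(line(x,159))
print("post top");
for x in range(74,98,4):print(line(x,117), )
```

```text
98 ..........-----......------------------------------------------------------------
 102 ..........-----+++########++------------------------------++#######--............
 106 .........------++########++--........---------------.....--+######+-.............
 110 ...............---+#######--...........-----------.......-+######+--.............
 114 .................--+#######-...........----------.......--#######--..............
 118 ..................--#######--.........----------.......--+######+-...............
 122 ..................--+#######+--.......----------.......-+######+--...............
 126 ...................--+#######++-----------------......--#######--................
 130 ....................--#########++-------------........-+######+-.................
 134 ....................--+########++-----------.........-+######+-..................
 138 .....................--#########++---------.........--+######+...................
 142 ......................-+#########++-------.........-++######+-...................
 146 ......................---########++-------........--+
[... 294 characters left out ...]
 ........................--+########+--.....---++########+-.......................
 166 .......................--++########---.......--++#######--.......................
post top
  74 .............-------..-------------------+++++++-++++++++------------............
  78 ........................------------.......-----++++##++++-----------............
  82 ............--.........-----------.............--++####+++----------.............
  86 ...........-----.......-----------.............---+++++------------..............
  90 ...........-----......---------------------.....-------------------..............
  94 ..........---........----------------------------------------------..............
```

Call:
step_arm:
  increments:
    - [[0, 0.2, 3], [0, 0, 0], 30]
    - [[0, 0.2, 6], [0, 0, 0], 30]
    - [[0, 0.2, 7.6], [0, 0, 0], 30]
    - [[0, 0.2, 7.6], [0, 0, 0], 30]
    - [[0, 0.2, 7.6], [0, 0, 0], 30]

```text
time_s: 39.5
eef_pos: [431.8, 198.0, 65.0]
ee_rot: [0.0, 0.66, 0.751, 0.0]
force: [-0.5, -0.0, 0.0]
grip_width: 0.403
grip_force: 35.2
```

Run:
```python
from h import *
import pickle
s=ctrl.sense();print(s["eef_pos"],s["grip_width"],s["force"]);print(inc([436.7,154.8,64],7.35))
t=snap("scene","s21")
def pt(c,p):
    E=c["extrinsics"];q=E[:3,:3].T@(np.array(p)-E[:3,3]);return c["cx"]+c["fx"]*q[0]/q[2],c["cy"]+c["fy"]*q[1]/q[2]
m=np.array([457.3,-16.8]);th=np.radians(97.35);ex=np.array([np.cos(th),np.sin(th)]);ey=np.array([-ex[1],ex[0]])
# height of +x-side (world) jaw: scan the vertical plane jig y=-20 (nearer scene camera)
G=t["img"].max(2)
for z in range(110,36,-3):
    print(z,"".join(("#" if g<45 else "+" if g<60 else "-" if g<85 else ".") for g in (G[int(v+.5),int(u+.5)] for u,v in (pt(t,[*(m+ex*xx+ey*-22),z]) for xx in range(80,180,2)))))
```

```text
[431.81447116 198.00501314  65.04912889] 0.4034034617255945 [-0.50890505 -0.02519914  0.0339244 ]
([-4.35, -0.07, 0.1], [0.1, -0.0, 0.0])
110 ....---------......--###################-##.......
107 .....--------......--######################.....-.
104 .....------........++######################.....##
101 .....------........++#####################-....-##
98 .....------........++#####################.....-##
95 .....------.........+#+###################---.-+++
92 .....------..........++..#################++---+++
89 .....-------............-+################+##+++##
86 .....-------...........--+########################
83 ...--------++--.#+--.##+++########################
80 ...-------++#############################++#######
77 ....------++###########################++++#######
74 ..--------++#############################++#######
71 .---------+############################..++#######
68 ----------###########################-.....--.++##
65 ----------###########################...........-#
62 -----------+################-####..++.............
59 ----------+####+####.+###..--.....................
56 ---------+++++++..................................
53 -----------+--....................................
50 --------------....................................
47 --------------....................................
44 --------------.......--...........................
41 --------------.....---............................
38 --------------....---.............................
```

The scene-camera scan shows the jaw level, spanning z≈59-82 (target 59-83). I slide it in over the post.

Call:
step_arm:
  increments:
    - [[-1.2, -0.05, 0], [0, 0, 0], 30]
    - [[-2.4, -0.05, 0], [0, 0, 0], 30]
    - [[-3.4, -0.05, 0], [0, 0, 0], 30]
    - [[-4.3, -0.05, 0], [0, 0, 0], 30]
    - [[-4.3, -0.05, 0], [0, 0, 0], 30]
    - [[-4.3, -0.05, 0], [0, 0, 0], 30]

```text
time_s: 40.3
eef_pos: [436.4, 155.3, 64.3]
ee_rot: [-0.0, 0.66, 0.751, 0.0]
force: [-0.3, 0.8, -1.7]
grip_width: 0.405
grip_force: 35.2
```

```bash
cat > chk.py <<'E'
from h import *
import sys
t=snap("top","tchk"); s=ctrl.sense();print(s["eef_pos"],s["force"],s["grip_width"])
def pt(c,p):
    E=c["extrinsics"];q=E[:3,:3].T@(np.array(p)-E[:3,3]);return c["cx"]+c["fx"]*q[0]/q[2],c["cy"]+c["fy"]*q[1]/q[2]
m=np.array([457.3,-16.8]);th=np.radians(97.35);ex=np.array([np.cos(th),np.sin(th)]);ey=np.array([-ex[1],ex[0]])
G=cv2.resize(t["img"].max(2),None,fx=4,fy=4,interpolation=cv2.INTER_CUBIC)
def line(xx,z): return "%4d "%xx+"".join(("#" if g<45 else "+" if g<60 else "-" if g<85 else ".") for g in (G[int(4*v+2),int(4*u+2)] for u,v in (pt(t,[*(m+ex*xx+ey*yy),z]) for yy in range(-40,41))))
for x in range(46,200 if len(sys.argv)>1 else 134,4): print(line(x,83))
E
python3 chk.py
```

```text
[436.30143155 155.41744864  64.27674849] [-0.75943129  0.59202544 -0.71365249] 0.40298975297687983
  46 ................----+++--.....................................----........----...
  50 ................--------......................................----.....----......
  54 .............-----------.....................................-------------.......
  58 ............---++######+---..............................--+++####+++----........
  62 ...........---+#########+--............................--++########++----........
  66 ...........---++#########+---.........................--+#########++----.........
  70 ..........---+++###########+-------------------------+++##########+----..........
  74 .........------+++#########+++---------++++------++++############++..............
  78 ..........--..---++#########++----------------++++##############++--.............
  82 .................---#########+--..........-----++###############+-...............
  86 ........---........-+########+-............----+###############+--...............
  90 ........-----.....--+########+-........
[... 212 characters left out ...]
....
 102 ....--..........----++##########+---------------++##########+-----------------...
 106 ...----.......--------+##########++-------------+########++---...................
 110 .-----------------...--++###########+++----+-++#######++--.......................
 114 .....---------..........--+##########++++++###########+---.......................
 118 ..........-----..........-+########+++-----++###########--.......................
 122 ........----------.......--+######++-------++##########+-........................
 126 -----++++++++++++++++++++++########+++++++++++#########+--.......................
 130 ####+++++++++++++++###++++++++++++++######+++###########+-.......................
```

Call:
step_arm:
  increments:
    - [[0, 0, 0], [0, 0, 0], 50]
    - [[0, 0, 0], [0, 0, 0], 60]
    - [[0, 0, 0], [0, 0, 0], 70]
    - [[0, 0, 0], [0, 0, 0], 85]
    - [[0, 0, 0], [0, 0, 0], 100]
    - [[0, 0, 0], [0, 0, 0], 100]
    - [[0, 0, 0], [0, 0, 0], 100]

```text
time_s: 41.22
eef_pos: [436.4, 155.2, 64.3]
ee_rot: [0.0, 0.66, 0.751, 0.0]
force: [0.0, 0.5, -0.3]
grip_width: 1.003
grip_force: 0.0
```

Call:
step_arm:
  increments:
    - [[0, 0, -2], [0, 0, 0], 100]
    - [[0, 0, -6], [0, 0, 0], 100]
    - [[0, 0, -11], [0, 0, 0], 100]
    - [[0, 0, -16], [0, 0, 0], 100]
    - [[6, -6, -20], [0, 0, 0], 100]
    - [[6, -12, -20], [0, 0, 0], 100]
    - [[6, -12, -20], [0, 0, 0], 100]
    - [[6, -12, -20], [0, 0, 0], 100]

```text
time_s: 42.22
eef_pos: [309.0, 199.5, 264.8]
ee_rot: [0.0, 0.66, 0.752, 0.001]
force: [0.6, -0.5, -0.3]
grip_width: 0.998
grip_force: 0.0
```

```bash
python3 chk.py 1
python3 - <<'E'
from h import *
t=snap("scene","s22")
def pt(c,p):
    E=c["extrinsics"];q=E[:3,:3].T@(np.array(p)-E[:3,3]);return c["cx"]+c["fx"]*q[0]/q[2],c["cy"]+c["fy"]*q[1]/q[2]
m=np.array([457.3,-16.8]);th=np.radians(97.35);ex=np.array([np.cos(th),np.sin(th)]);ey=np.array([-ex[1],ex[0]])
G=t["img"].max(2)
for z in range(101,44,-3):
    print(z,"".join(("#" if g<45 else "+" if g<60 else "-" if g<85 else ".") for g in (G[int(v+.5),int(u+.5)] for u,v in (pt(t,[*(m+ex*xx+ey*-15),z]) for xx in range(30,200,2)))))
E
```

```text
[309.91086502 199.342744   264.54259427] [ 0.2255321  0.087506  -0.5634542] 0.9993913021785127
  46 ................---++++--.....................................-----.......-----..
  50 ................---------.....................................-----...-----......
  54 .............-----------......................................-------------......
  58 ............--------------------+---..............----++-----------------........
  62 ...........------------+++#########++--........---+######++--------------........
  66 ...........-----------+++###########++-........--+#########++-----------.........
  70 ..........------------+++#############+++-----++############++---------..........
  74 .........--------------++############++++++-+++############+-------..............
  78 .........-----......---+++#######++-------++++#############+-------..............
  82 .........-..........----++####+--.........----+############++-----...............
  86 .......----.........----+#####--...........---++############+-----...............
  90 .......------......----+++####+---.........
[... 3379 characters left out ...]
.......--##########################..+++-################################+...
65 ...............--#################+#####--.....---###############################+-..
62 ...............--++##+++##+####+##+++++#.........---#############################--..
59 ...--..........--...++--+++--+++--+++.............-.--###########################--..
56 ...----..............---------------...................##++#######+#########+###+....
53 ...----..............---------------.....................+.-++#..++...##...++...+....
50 ...----.............----------------.................................................
47 ....-----..........-----------------.................................................
```

Run:
```python
from h import *
import pickle
a=pickle.load(open("c0.pkl","rb"))["top"]["img"];b=pickle.load(open("tchk.pkl","rb"))["img"]
A,B=[cv2.cvtColor(i[160:210,100:165],cv2.COLOR_RGB2GRAY).astype(np.float32) for i in(a,b)]
print("gauge shift px",cv2.phaseCorrelate(A,B),np.abs(A-B).mean())
for n,r in(("dish",(115,155,105,145)),("jar",(105,135,235,268)),("pliers",(92,145,272,310))):
    print(n,np.abs(a[r[0]:r[1],r[2]:r[3]].astype(int)-b[r[0]:r[1],r[2]:r[3]]).mean())
t=b; print("stack px", [int(b[int(v)][int(u)].max()) for u,v in((240,200),)])
print(ctrl.finish_job())
```

```text
gauge shift px ((0.06869636194353745, -0.028711909034118577), 0.9761045768525866) 2.400923
dish 2.1958333333333333
jar 2.1845117845117845
pliers 2.2411453161204897
stack px [100]
the job is handed in; nothing more can be done
None
```

I handed the job in: the three slats are stacked in the jig and gauged, the gauge is back on its rest, and the clamp is gripping the post just above the top slat. I don't have the judge's verdict. My last checks came from image code, because all 14 pictures were used; they showed no sign of movement in the pliers, jar or dish.

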